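Restock the turntable tin display and set its price tablet

TASK

Restock the counter display: turn the turntable (it has a grip on its hub) so that the bay of the right colour faces the opening in the clear cover, and lay each flat tin from the mat flat in the bay of its own colour. When all the tins are in, turn the white closed sector squarely into the opening to shut the stand. Also set the price tablet for the customers: swivel it to face straight to the front of its foot (the side with the orange mark) and lean it back 30 degrees from upright; leave the jar, the can and the calculator where they are.

Things in the scene. Friction and masses are not known exactly. Their poses are not given: they have to be found in the camera images.
- stand_axis (a point): display stand: a disc of 300 mm diameter turning about a vertical axis under a fixed clear cover 320 mm square, its flat roof at 80 to 85 mm height, clear skirts down to the counter. This point is on the turning axis, 125 mm above the counter; its x axis points along the cover's centre line away from the opening (see loading_point)
- loading_point (a point): centre of the opening, where bays are loaded, 100 mm from the turning axis, at bay floor height (35 mm above the counter); fixed to the cover. The opening is a slot in the roof with orange edges, 130 mm wide, from the cover's front edge (160 mm from the axis, skirt open too) to 20 mm beyond the axis; only the bay there can be reached from above
- carousel (a joint): angle of the turntable disc (rad), positive anticlockwise seen from above, endless (no stops); at 0 the red bay is at the loading point. Held by light friction (0.1 N m): it stays where it is left
- turn_grip (a point): centre of the black bar grip on the hub of the disc, on the turning axis and standing clear above the roof (height 127 mm); the bar is 60 mm long (along this frame's x), 16 mm wide (y) and 46 mm tall (104 to 150 mm height) on a knob of 68 mm diameter at 98 to 104 mm; it turns with the disc
- bay_red (a point): centre of the floor of the red bay, 100 mm from the turning axis, floor 35 mm above the counter; it turns with the disc. The bay is a 72 degree sector with a red round patch and red outer rim (13 mm high, inside at 142 mm radius), between clear radial dividers 25 mm high, 4 mm thick; seen from above the order anticlockwise is red, yellow, green, blue, closed
- bay_yellow (a point): centre of the floor of the yellow bay, 100 mm from the turning axis, floor 35 mm above the counter; it turns with the disc. The bay is a 72 degree sector with a yellow round patch and yellow outer rim (13 mm high, inside at 142 mm radius), between clear radial dividers 25 mm high, 4 mm thick
- bay_green (a point): centre of the floor of the green bay, 100 mm from the turning axis, floor 35 mm above the counter; it turns with the disc. The bay is a 72 degree sector with a green round patch and green outer rim (13 mm high, inside at 142 mm radius), between clear radial dividers 25 mm high, 4 mm thick
- bay_blue (a point): centre of the floor of the blue bay, 100 mm from the turning axis, floor 35 mm above the counter; it turns with the disc. The bay is a 72 degree sector with a blue round patch and blue outer rim (13 mm high, inside at 142 mm radius), between clear radial dividers 25 mm high, 4 mm thick
- bay_closed (a point): the fifth sector, filled with a raised white block (36 mm high): no bay, it shuts the opening when turned into it. This point is 100 mm from the turning axis at bay floor height (inside the block, at its middle direction)
- tin_red_center (a point): centre of the red flat tin (rounded box 60 mm along x, 44 mm along y, 22 mm high, about 70 g, same both faces, a steel band round it); may be absent. It starts lying flat on the counter on a thin dark blue mat (its thickness does not count)
- tin_yellow_center (a point): centre of the yellow flat tin (rounded box 60 mm along x, 44 mm along y, 22 mm high, about 70 g, same both faces, a steel band round it); may be absent. It starts lying flat on the counter on a thin dark blue mat (its thickness does not count)
- tin_green_center (a point): centre of the green flat tin (rounded box 60 mm along x, 44 mm along y, 22 mm high, about 70 g, same both faces, a steel band round it); may be absent. It starts lying flat on the counter on a thin dark blue mat (its thickness does not count)
- tin_blue_center (a point): centre of the blue flat tin (rounded box 60 mm along x, 44 mm along y, 22 mm high, about 70 g, same both faces, a steel band round it); may be absent. It starts lying flat on the counter on a thin dark blue mat (its thickness does not count)
- tablet_hinge (a point): price tablet: crossing point of the two joint axes of its foot, 130 mm above the counter. Fixed to the foot; x points the way the front of the foot faces (towards the customers; a small orange mark on the white foot plate, 150 x 130 mm, lies on that side)
- tablet_top (a point): middle of the top edge of the tablet (190 wide, 130 high, 12 mm thick): 65 mm above the tilt axis and 14 mm in front of it, measured in the tablet's own frame; x is the screen's normal (out of the screen), z up along the tablet. The hinge block behind the tablet reaches up only to the tilt axis, so the upper 60 mm are free to pinch
- swivel (a joint): swivel of the tablet about the foot's vertical axis (rad), positive anticlockwise from above, 0 = screen faces the front of the foot; range -1.3 to 1.3; friction 0.12 N m holds it
- tilt (a joint): lean of the tablet (rad): 0 = upright, positive = leaning back, the top going away from the side the screen faces; range -0.25 to 0.9; friction 0.16 N m about the level axis holds it
- candy_jar: clear candy jar with orange lid, 80 mm diameter, 130 mm high, bystander; origin at the underside
- milk_can: milk powder can, 80 mm diameter, 100 mm high, bystander; origin at the underside
- calculator: grey desk calculator 90 x 130 x 18 mm lying flat, bystander; origin at the underside
Not all that is in view belongs to the job. Of the things that look like the part that bears tin_yellow_center, the largest one is meant.

How it is judged:
On the way, in this order (a step that is already met when the one before it is completed fails the run):
1. every tin that is there lies flat in the bay of its own colour, let go (horizontal distance between tin_red_center and bay_red below 0.055 m and height (world z) of each of tin_red_center, tin_yellow_center, tin_green_center, tin_blue_center below 0.052 m and contact force between each of tin_red, tin_yellow, tin_green, tin_blue and the fingers below 0.1 N and horizontal distance between tin_yellow_center and bay_yellow below 0.055 m and horizontal distance between tin_green_center and bay_green below 0.055 m and horizontal distance between tin_blue_center and bay_blue below 0.055 m), for 0.2 s.
2. then the closed sector is turned into the opening (horizontal distance between bay_closed and loading_point below 0.022 m), for 0.2 s.
At the end, for the whole second after the job is handed in: each tin present lies flat, still and let go in the bay of its colour (centres within 55 mm, tin centre below 52 mm); the closed sector is within 22 mm of the loading point and still; tablet swivel 0 within 0.12 rad, lean 30 degrees within 0.1 rad (all of step 1 and horizontal distance between bay_closed and loading_point below 0.022 m and value of joint swivel between -0.12 and 0.12 rad and value of joint tilt between 0.4236 and 0.6236 rad and linear speed of each of tin_red, tin_yellow, tin_green, tin_blue below 0.02 m/s and velocity of joint carousel between -0.05 and 0.05 rad/s); the robot touches nothing.
It fails at once if the candy jar is pushed more than 40 mm or tipped over (distance of candy_jar from where it was at the start of the episode above 0.04 m or angle between candy_jar's own z axis and vertical above 0.5 rad).
It fails at once if the milk can is pushed more than 40 mm or tipped over (distance of milk_can from where it was at the start of the episode above 0.04 m or angle between milk_can's own z axis and vertical above 0.5 rad).
It fails at once if the calculator is pushed more than 40 mm or tipped over (distance of calculator from where it was at the start of the episode above 0.04 m or angle between calculator's own z axis and vertical above 0.5 rad).
Of tin_red, tin_yellow, tin_green, tin_blue only 3 to 4 are there at a start; the rules pass over those that are not, and their reading is None.
At some moment in a run one of tin_red, tin_yellow, tin_green, tin_blue may be knocked a few centimetres aside while the robot is not near it.
Once in a run the grip may slacken for a moment while it holds something.
It also fails if it takes over 210 s, if anything falls off the work surface, if the arm or the gripper's body presses on something with over 40 N, if the wrist force passes 120 N, or if a joint passes its speed limit or range.

ROBOT

A 6-joint arm with a two-finger parallel gripper is mounted at the origin on the work surface. World frame = base frame: x ahead of the robot, y to its left, z up, the work surface at z = 0. Lengths are in m, angles in rad, forces in N, time in s.
With the tool pointing down it reaches from about 0.3 to 0.775 m from the base axis. Payload 14.6 kg.
Tool frame: the origin (TCP) lies between the finger pads; the fingertips stand 14 mm ahead of it and the grasp point (between the pads) lies 5 mm behind it; z points along the fingers, y is the line along which they close (so a half turn about z gives the same grasp; the last joint's range is limited). The gripper opens to 94 mm and grips with 3 to 60 N. Pads are 16 mm wide; open, the fingers measure 119 mm over their backs; the gripper's body (75 mm by 177 mm) begins 78 mm behind the grasp point.
Start: joints at [1.042, 0.3, 1.521, -0, 1.321, -0.067], TCP at [0.245, 0.492, 0.219] pointing down, gripper open.
Joint ranges: [-3.03, 3.03], [-0.79, 2.21], [0.23, 2.52], [-1.04, 4.18], [0, 3.07], [-2.55, 2.55]. Speed limits (rad/s): [2.22, 2.22, 2.57, 3.14, 3.14, 3.14].

INTERFACE

Orientations are given as [roll, pitch, yaw] about the fixed x, y, z axes, in that order (R = Rz(yaw) Ry(pitch) Rx(roll)).
In Python, from station import ctrl gives the robot as it stands. The module is installed in compiled form; this text tells all that it offers.
- The arm moves only by the tool move_arm, never from a script. Its argument "targets" is a list of rows, each a list of 7 numbers: the opening, from -1 (shut) to 1 (fully open), then the shift along the tool's x, y, z in units of 50 mm (1.0 is 50 mm), then the turn, a rotation vector about the tool's x, y, z in rad. A call has 1 to 12 rows; each row is the pose to reach, as a shift and turn from the pose commanded when the call began, along the tool's axes at that moment; what a row does not reach only later rows make up. A row lasts 1/10 s, in which the tool goes at most 50 mm and 8.59 degrees, less where a joint would pass 70% of its speed; a pose out of reach is approached as far as the arm can. A call with a gripper value outside its range is refused whole. The fingers move at their own pace and stop on an object; "grip_force" is the grip in N (left out, the last holds). Time passes only in rows, so rows that repeat a pose let the fingers close. It gives the time, the measured TCP pose, the force, the opening and the grip force at its end, in the units of the state.
- ctrl.get_obs(): the state, without advancing time (a new reading comes with each control period).
- ctrl.camera(name): name is "scene" or "top"; returns (picture, depth): 420x560x3 uint8, red, green, blue; 420x560 float32, m along the optical axis (not along the pixel's ray), 0 where there is no reading.
- ctrl.camera_params(name): a dict with "intrinsics" (3x3 intrinsics, pixels), "k1" (the pictures are not rectified: a ray, as slopes to the right and down, at radius r is drawn at 1 + k1 r^2 times it, then the intrinsics apply), "rvec" (rotation vector, rad) and "tvec" (3), from world to camera coordinates, as OpenCV has them. Camera axes: x right, y down, z forward; pixel columns grow to the right and rows downward; lengths in m; the calibration is good to about 2 mm. A picture is of the moment at which its call begins. camera_params takes no time and is no camera call.
- ctrl.hand_in(): hands the job in; it is judged then, once.
Trained networks look in the newest picture that a camera, given by its name, has taken for a name from the list of things; names that differ only in an ending like _2 or _b are one class to them, and where a whole thing is asked for, a point or a joint stands for the part that bears it (a point fixed in the world has none). Each returns a list of dicts, best first, with "score" (0 to 1); they miss things now and then, are a little off and sometimes report something else, mostly with a low value. They report only what shows in the picture. A call takes as long as a camera call. They do not tell look-alikes from the thing itself.
- ctrl.cut_out(camera, target): "region" (420x560 bool, what is visible of it) and "point" ([column, row] in pixels, amid what is visible of it).
- ctrl.tip_of(camera, target): "point" ([column, row] in pixels: a listed point, or the origin of a listed thing).
The state is a dict: "time_s": time; "qpos": joint angles; "joint_vel": joint speeds; "tau": joint torques, N m; "ee_pos": TCP position; "eef_rot": TCP orientation; "force": force on the tool from outside, world axes, zero at the start; "moment": the same for the moment, N m; "grip_width": finger opening in m; "grip_force": force on a finger pad.
Only numpy, scipy, OpenCV 4.12 (cv2) and the standard library are available. Lean on these libraries where they do the work, as an engineer would, in place of code of your own. Each camera call takes 0.05 s, during which the arm holds its last target. There are 200 camera calls.

## Working session

There is one attempt and no reset: what is moved stays moved. The work goes in short steps, Python scripts to look and compute and a tool call to move; the robot and the scene stay as the last step left them, time stands still between calls to the robot, and variables do not carry over. Pictures are saved under pics/ and viewed, at most 14 in all, crops included, and the job is handed in when it is done.

Besides the shell and the picture viewer there is one more tool, called as name(argument=value, ...), one argument or row to a line, values as JSON. move_arm: Moves the arm, as the interface text tells. Its arguments: {"type":"object","properties":{"targets":{"type":"array"},"grip_force":{"type":"number"}},"required":["targets"]}

```bash
mkdir -p pics
cat > h.py <<'E'
import numpy as np, cv2
from scipy.spatial.transform import Rotation as R
from station import ctrl
def P(cam):
    p=ctrl.camera_params(cam); return np.array(p["intrinsics"],float),float(p["k1"]),cv2.Rodrigues(np.array(p["rvec"],float))[0],np.array(p["tvec"],float).ravel()
def ray(cam,px):
    K,k1,Rm,t=P(cam); px=np.atleast_2d(np.array(px,float))
    d=np.array([k1,0,0,0,0]); n=cv2.undistortPoints(px[:,None],K,d)[:,0]
    return -Rm.T@t, np.c_[n,np.ones(len(n))]@Rm      # origin, world dirs (unit depth)
def at_z(cam,px,z):
    o,d=ray(cam,px); return o+d*((z-o[2])/d[:,2])[:,None]
def at_depth(cam,px,dep):
    o,d=ray(cam,px); return o+d*np.ravel(dep)[:,None]
def proj(cam,X):
    K,k1,Rm,t=P(cam); return cv2.projectPoints(np.atleast_2d(np.array(X,float)),cv2.Rodrigues(Rm)[0],t,K,np.array([k1,0,0,0,0.]))[0][:,0]
def save(im,n,box=None,s=1):
    if box: im=im[box[1]:box[3],box[0]:box[2]]
    cv2.imwrite("pics/"+n,cv2.resize(im[:,:,::-1],None,fx=s,fy=s,interpolation=cv2.INTER_CUBIC))
def pose():
    o=ctrl.get_obs(); return np.array(o["ee_pos"]),o["eef_rot"],o
def rel(pos,yaw=None,rpy0=None):
    """shift in tool units to reach pos from now"""
    p,r,o=pose(); M=R.from_euler('xyz',r).as_matrix(); return M.T@(np.array(pos)-p)/0.05
E
python3 - <<'E'
from h import *
for c in("scene","top"):
    im,d=ctrl.camera(c); save(im,c+"0.png",s=1.4); np.savez(c+"0.npz",im=im,d=d); o,dd=ray(c,[[280,210]]); print(c,o.round(3),dd.round(2),(d==0).mean())
o=ctrl.get_obs(); print({k:np.round(v,3) for k,v in o.items()})
E
```

```text
scene [ 1.383 -0.443  0.88 ] [[-0.73  0.32 -0.61]] 0.012495748299319728
top [ 0.362 -0.023  1.445] [[ 0.12  0.02 -0.99]] 0.004005102040816327
{'time_s': np.float64(0.1), 'qpos': array([ 1.042,  0.3  ,  1.521,  0.   ,  1.321, -0.067]), 'joint_vel': array([-0.   , -0.002, -0.002, -0.   ,  0.   ,  0.   ]), 'tau': array([ 1.0000e-03, -5.3264e+01, -3.5328e+01,  7.1000e-02,  2.3000e-02,
       -0.0000e+00]), 'ee_pos': array([0.245, 0.492, 0.219]), 'eef_rot': array([-3.141, -0.   ,  2.68 ]), 'force': array([ 0.431, -0.84 ,  0.339]), 'moment': array([-0.004, -0.03 , -0.016]), 'grip_force': np.float64(0.0), 'grip_width': np.float64(0.094)}
```

View pics/scene0.png

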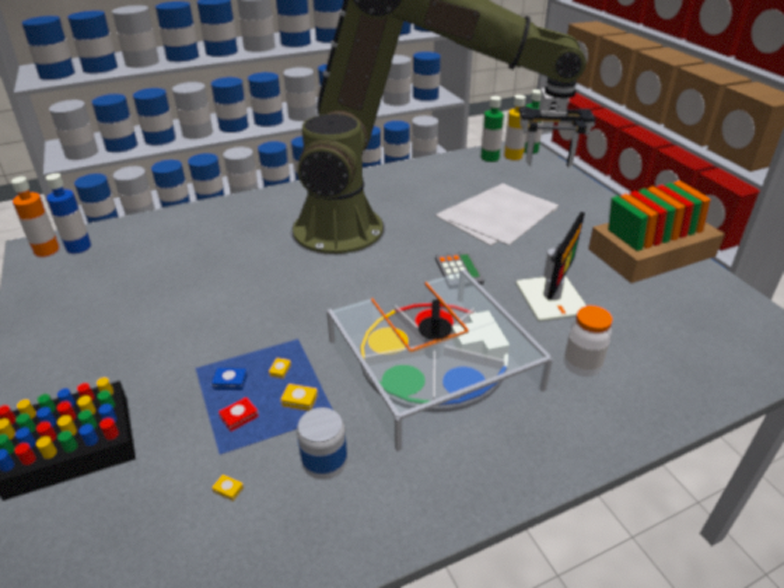

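View pics/top0.png

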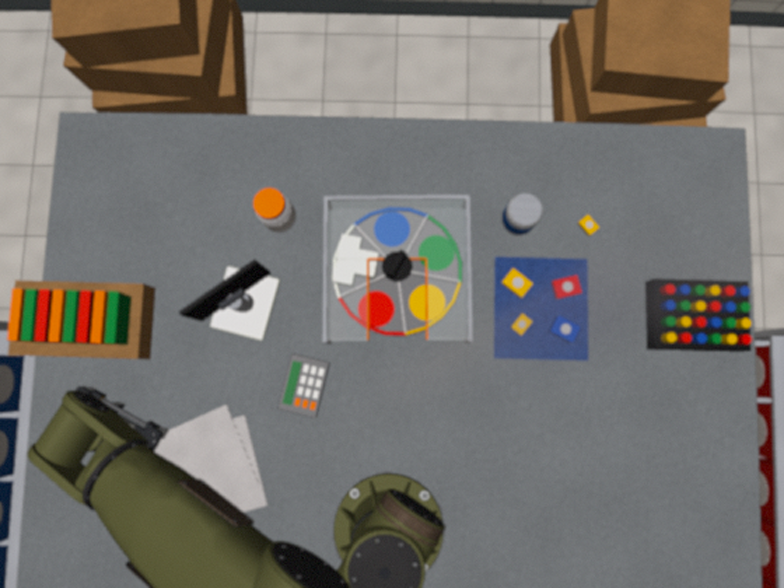

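The top view (1.4x scale) shows the stand at about (397,267) with its opening towards the robot. On the mat are the big yellow tin at (518,282), red at (566,287) and blue at (566,328). The smaller yellow decoys are at (522,324) and (589,224), and I see no green tin. The tablet is at about (225,290), with the jar, the can and the calculator clear of the mat. Next I'll measure these points.

```bash
cat > m.py <<'E'
from h import *
def tins(im,d,cam="top"):
    out={}
    for n in("red","yellow","blue","green"):
        for r in ctrl.cut_out(cam,f"tin_{n}_center"):
            if r["score"]<.3: continue
            m=r["region"].astype(np.uint8); ys,xs=np.nonzero(m)
            X=at_z(cam,np.c_[xs,ys],.022)[:,:2]
            (c,s,a)=cv2.minAreaRect((X*1000).astype(np.float32))
            if s[0]<s[1]: s=s[::-1]; a+=90
            print(n,round(r["score"],2),"c",np.round(c,1),"size",np.round(s,1),"long-axis deg",round((a+90)%180-90,1))
if __name__=="__main__":
    im,d=ctrl.camera("top"); tins(im,d)
    z={"stand_axis":.125,"loading_point":.035,"turn_grip":.127,"bay_red":.035,"bay_yellow":.035,"bay_green":.035,"bay_blue":.035,"bay_closed":.035,"tablet_hinge":.13}
    for n,h in z.items():
        r=ctrl.tip_of("top",n)
        print(n,[(round(q["score"],2),np.round(q["point"],1),at_z("top",q["point"],h)[0].round(4)) for q in r[:2]])
E
python3 m.py
python3 - <<'E'
from h import *
im,d=ctrl.camera("scene")
for n in("stand_axis","turn_grip","tablet_hinge","tablet_top"):
    r=ctrl.tip_of("scene",n)
    for q in r[:1]:
        print(n,round(q["score"],2),np.round(q["point"],1),at_z("scene",q["point"],.127)[0].round(4) if n!="tablet_top" else at_depth("scene",q["point"],d[int(q["point"][1]),int(q["point"][0])]).round(4))
E
```

```text
red 0.68 c [ 556.7 -396.7] size [60.6 41.2] long-axis deg -75.5
yellow 0.8 c [ 563.6 -283.2] size [60. 47.] long-axis deg 52.2
yellow 0.67 c [ 469.4 -293.9] size [40.8 29.5] long-axis deg -37.9
yellow 0.55 c [ 706.9 -448.8] size [44.1 36.6] long-axis deg 39.6
blue 0.58 c [ 461.5 -393.2] size [65.1 52.7] long-axis deg 59.0
stand_axis [(0.71, array([281.9, 188.9]), array([ 5.829e-01, -1.000e-04,  1.250e-01]))]
loading_point [(0.88, array([281. , 222.6]), array([0.4887, 0.0013, 0.035 ]))]
turn_grip [(0.74, array([285.6, 184.6]), array([ 0.596 , -0.0109,  0.127 ]))]
bay_red [(0.95, array([268.4, 220. ]), array([0.4959, 0.042 , 0.035 ])), (0.66, array([214.6, 278.2]), array([0.3065, 0.2064, 0.035 ]))]
bay_yellow [(0.62, array([198.5, 154.4]), array([0.7054, 0.2777, 0.035 ])), (0.45, array([217.2, 278.6]), array([0.3055, 0.1981, 0.035 ]))]
bay_green [(0.85, array([312.4, 181. ]), array([ 0.6265, -0.0965,  0.035 ]))]
bay_blue []
bay_closed [(0.86, array([253.9, 186.1]), array([0.6048, 0.0924, 0.035 ]))]
tablet_hinge [(0.68, array([165.5, 211.6]), array([0.5039, 0.3481, 0.13  ])), (0.5, array([369.5, 202.9]), array([ 0.5465, -0.2642,  0.13  ]))]
stand_axis 0.7 [312.5 224.7] [0.5807 0.0035 0.127 ]
turn_grip 0.74 [211.8 284.3] [ 0.6777 -0.3096  0.127 ]
tablet_hinge 0.64 [397.8 179.2] [0.4916 0.3533 0.127 ]
tablet_top 0.87 [408.1 165.2] [[0.5182 0.3598 0.1923]]
```

```bash
cat > stand.py <<'E'
from h import *
def patches(im):
    hsv=cv2.cvtColor(im,cv2.COLOR_RGB2HSV); out={}
    C0=np.array([.585,0.])
    for n,(lo,hi) in dict(red=(174,6),yellow=(20,34),green=(45,85),blue=(100,120)).items():
        H=hsv[...,0]; m=((H>=lo)&(H<=hi)) if lo<hi else ((H>=lo)|(H<=hi))
        m=(m&(hsv[...,1]>100)&(hsv[...,2]>70)).astype(np.uint8)
        m=cv2.morphologyEx(m,cv2.MORPH_OPEN,cv2.getStructuringElement(cv2.MORPH_ELLIPSE,(9,9)))
        k,l,s,c=cv2.connectedComponentsWithStats(m)
        for i in range(1,k):
            X=at_z("top",c[i],.035)[0]
            if abs(np.hypot(*(X[:2]-C0))-.1)<.03 and s[i,4]>100: out[n]=(X[:2],s[i,4])
    return out
def bar(im,d,c=(.585,0),r=.05,z0=.112,z1=.17):
    v,u=np.mgrid[150:225,245:325]; u=u.ravel();v=v.ravel()
    X=at_depth("top",np.c_[u,v],d[v,u]); k=(X[:,2]>z0)&(X[:,2]<z1)&(np.hypot(X[:,0]-c[0],X[:,1]-c[1])<r)
    X=X[k]; return X
if __name__=="__main__":
    im,d=ctrl.camera("top"); p=patches(im)
    for n,(x,a) in p.items(): print(n,x.round(4),a)
    from scipy.optimize import least_squares
    off=dict(red=0,yellow=72,green=144,blue=216)
    f=lambda q:np.concatenate([np.r_[q[0]+.1*np.cos(q[2]+np.radians(off[n])),q[1]+.1*np.sin(q[2]+np.radians(off[n]))]-x for n,(x,a) in p.items()])
    s=least_squares(f,[.585,0,2.6]); print("centre",s.x[:2].round(4),"red dir deg",np.degrees(s.x[2]).round(1),"res mm",(s.fun*1e3).round(1))
    X=bar(im,d,s.x[:2]); print("bar",len(X),X.mean(0).round(4),X[:,2].min().round(3),X[:,2].max().round(3),[np.round(q,1) for q in cv2.minAreaRect((X[:,:2]*1000).astype(np.float32))])
    hsv=cv2.cvtColor(im,cv2.COLOR_RGB2HSV); v,u=np.mgrid[0:420,0:560]
    m=(hsv[...,0]>=5)&(hsv[...,0]<=18)&(hsv[...,1]>110)&(v>175)&(v<250)&(u>255)&(u<312)
    ys,xs=np.nonzero(m); print("orange",len(xs),[np.round(q,1) for q in cv2.minAreaRect((at_z("top",np.c_[xs,ys],.085)[:,:2]*1000).astype(np.float32))])
    save(im,"stand1.png",(215,130,350,255),5)
    # tablet
    v,u=np.mgrid[170:250,110:210]; u=u.ravel();v=v.ravel(); X=at_depth("top",np.c_[u,v],d[v,u])
    T=X[(X[:,2]>.1)]; print("tab",len(T),T.min(0).round(3),T.max(0).round(3)); np.save("T.npy",T)
    r=cv2.minAreaRect((T[:,:2]*1000).astype(np.float32)); print(r)
E
python3 stand.py
```

```text
red [0.4949 0.032 ] 403
yellow [ 0.5119 -0.0759] 502
green [ 0.6319 -0.097 ] 436
blue [0.6854 0.0121] 496
centre [ 0.5844 -0.0074] red dir deg 154.1 res mm [-0.4  4.2  3.2 -3.6 -0.3  1.4 -2.5 -2. ]
bar 130 [ 0.5798 -0.0036  0.1458] 0.113 0.157 [array([581.6,  -3.9]), array([43.7, 53.6]), np.float64(27.1)]
orange 236 [array([516.3,  -4.9]), array([177.8, 136.5]), np.float64(1.5)]
tab 991 [ 0.362 -0.023  0.1  ] [0.573 0.436 1.445]
((479.52581787109375, 192.36996459960938), (470.2419738769531, 143.53060913085938), 78.28440856933594)
```

View pics/stand1.png

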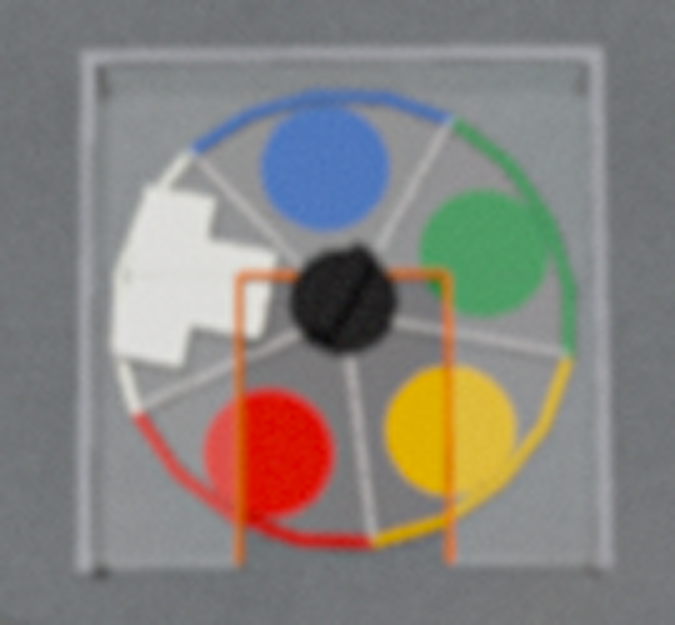

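Red, blue and the large yellow tin are present and green is absent. The bar grip runs parallel to the red bay direction, about 154°. Next I'll refine the centre, the tins and the tablet.

Run:
```python
from h import *
from scipy.optimize import least_squares
t=np.load("top0.npz"); im,d=t["im"],t["d"]
px=np.array([[373,540],[570,355],[452,122],[195,152],[137,413]])/5+[215,130]
X=at_z("top",px,.048)[:,:2]
off=np.radians([36,108,180,252,324])
f=lambda q:np.r_[q[0]+q[3]*np.cos(q[2]+off)-X[:,0],q[1]+q[3]*np.sin(q[2]+off)-X[:,1]]
s=least_squares(f,[.585,0,2.6,.145]);print("centre",s.x[:2].round(4),"red",np.degrees(s.x[2]).round(1),"r",s.x[3].round(4),(s.fun*1e3).round(1))
c=at_z("top",np.array([[81,48],[604,48],[82,570],[608,570]])/5+[215,130],.085)[:,:2]; print("roof corners",c.round(3).tolist(),c.mean(0).round(4))
# tins by depth
v,u=np.mgrid[180:262,350:440]; u=u.ravel();v=v.ravel(); Xd=at_depth("top",np.c_[u,v],d[v,u]); print("mat z",np.median(Xd[:,2]).round(4), Xd[:,2].std().round(4))
save(im,"tins1.png",(345,175,435,265),6)
# tablet clouds
for cam,b in(("top",(120,180,200,245)),("scene",(370,140,430,235))):
    t=np.load(cam+"0.npz"); d=t["d"]
    v,u=np.mgrid[b[1]:b[3],b[0]:b[2]]; u=u.ravel();v=v.ravel(); k=d[v,u]>0; u,v=u[k],v[k]
    Y=at_depth(cam,np.c_[u,v],d[v,u]); rgb=t["im"][v,u]
    k=(Y[:,2]>.14)&(Y[:,2]<.22)&(np.hypot(Y[:,0]-.5,Y[:,1]-.35)<.13); Y=Y[k]; print(cam,len(Y))
    c=np.median(Y,0); 
    for _ in range(5):
        w,s_,vt=np.linalg.svd(Y-Y.mean(0)); n=vt[2]; e=(Y-Y.mean(0))@n; Y=Y[abs(e)<.012]
    print(" mean",Y.mean(0).round(4),"normal",n.round(3),"sv",(s_/np.sqrt(len(Y))).round(4),"zmax",Y[:,2].max().round(3), "ends",Y[np.argmin(Y@vt[0])].round(3),Y[np.argmax(Y@vt[0])].round(3))
    # plate
    m=(rgb.min(1)>170); Z=at_z(cam,np.c_[u,v],.006)[m]
    print(" white",m.sum(),[np.round(q,1) for q in cv2.minAreaRect((Z[:,:2]*1000).astype(np.float32))])
t=np.load("scene0.npz"); save(t["im"],"tab1.png",(355,135,445,240),6)
```

```text
centre [ 0.5827 -0.006 ] red 152.7 r 0.1451 [-0.1 -1.4  0.9 -0.9  1.4 -0.6  0.8 -1.   2.1 -1.3]
roof corners [[0.744, 0.166], [0.752, -0.165], [0.414, 0.151], [0.423, -0.172]] [ 0.5831 -0.0051]
mat z 0.0014 0.1021
top 603
 mean [0.5135 0.3568 0.1785] normal [-0.797 -0.589  0.132] sv [0.0539 0.0185 0.003 ] zmax 0.201 ends [0.572 0.285 0.161] [0.456 0.432 0.157]
 white 1049 [array([503.8, 353.8]), array([127.5, 147.5]), np.float64(77.0)]
scene 333
 mean [0.531  0.3442 0.1776] normal [-0.805 -0.586 -0.097] sv [0.0589 0.017  0.0033] zmax 0.198 ends [0.458 0.437 0.192] [0.574 0.279 0.166]
 white 1251 [array([320.6, 448.6]), array([148.9, 577.5]), np.float64(61.9)]
```

View pics/tins1.png

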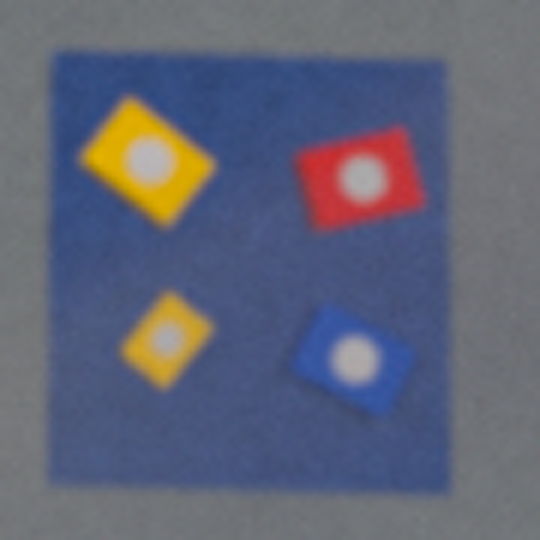

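View pics/tab1.png

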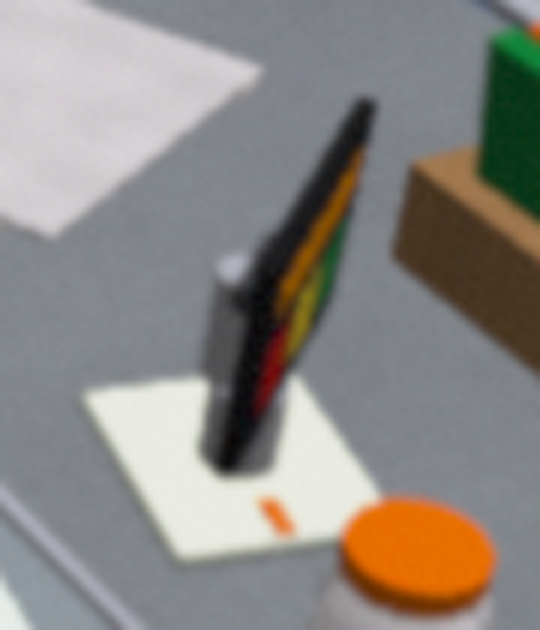

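The tins crop shows yellow at (148,160), red at (361,179), blue at (354,360) and the small yellow decoy at (168,340). The tablet crop shows the orange mark at (277,516), on the side towards the scene camera. I'll start with the turntable: grip the bar at yaw 153° and bring yellow to the opening.

```bash
cat >> h.py <<'E'
def plan(*wps,rpy=None):
    """wps: (x,y,z,yawdeg) tool-down; prints shift units + rotvec from present pose, and joint-6 estimate"""
    p,r,o=pose(); M=R.from_euler('xyz',r)
    print("t",round(float(o["time_s"]),1),"pos",p.round(4),"rpy",np.round(np.degrees(r),1),"w",round(float(o["grip_width"]),4),"q6",round(float(o["qpos"][5]),2))
    for w in wps:
        T=R.from_euler('xyz',[180,0,w[3]],degrees=True) if len(w)==4 else R.from_euler('xyz',w[3:],degrees=True)
        print(list(w),"->",(M.inv().apply(np.array(w[:3])-p)/.05).round(3).tolist(),(M.inv()*T).as_rotvec().round(3).tolist())
E
python3 - <<'E'
from h import *
plan((.583,-.0055,.22,153.4),(.583,-.0055,.128,153.4))
t=np.load("top0.npz")
m=at_z("scene",np.array([[277,516]])/6+[355,135],.006)[0]; print("mark",m.round(4), "dir from plate ctr",np.degrees(np.arctan2(m[1]-.3538,m[0]-.5038)))
E
```

```text
t 1.1 pos [0.2451 0.4924 0.2194] rpy [-180.     0.   153.5] w 0.094 q6 -0.07
[0.583, -0.0055, 0.22, 153.4] -> [-10.488, -5.903, -0.011] [-0.0, 0.0, 0.002]
[0.583, -0.0055, 0.128, 153.4] -> [-10.487, -5.903, 1.829] [-0.0, 0.0, 0.002]
mark [0.5541 0.3444 0.006 ] dir from plate ctr -10.583853928227182
```

move_arm(
  targets=[
    [1,-10.49,-5.9,0,0,0,0],
    [1,-10.49,-5.9,0,0,0,0],
    [1,-10.49,-5.9,0,0,0,0],
    [1,-10.49,-5.9,0,0,0,0],
    [1,-10.49,-5.9,0,0,0,0],
    [1,-10.49,-5.9,0,0,0,0],
    [1,-10.49,-5.9,0,0,0,0],
    [1,-10.49,-5.9,0,0,0,0],
    [1,-10.49,-5.9,0,0,0,0],
    [1,-10.49,-5.9,0,0,0,0],
    [1,-10.49,-5.9,0,0,0,0],
    [1,-10.49,-5.9,0,0,0,0],
  ],
  grip_force=20,
)

```text
time_s: 2.3
ee_pos: [0.5831, -0.006, 0.2195]
eef_rot: [3.141, 0.0, 2.68]
force: [0.7, 0.6, 1.2]
grip_width: 0.0943
grip_force: 0.0
```

```bash
python3 -c "
from h import *
plan((.583,-.0055,.22,153.4),(.583,-.0055,.128,153.4))"
```

```text
t 2.3 pos [ 0.5831 -0.006   0.2195] rpy [180.    0.  153.5] w 0.0943 q6 -1.18
[0.583, -0.0055, 0.22, 153.4] -> [0.005, 0.008, -0.009] [0.0, 0.0, 0.002]
[0.583, -0.0055, 0.128, 153.4] -> [0.006, 0.008, 1.831] [0.0, 0.0, 0.002]
```

move_arm(
  targets=[
    [1,0,0,0.9,0,0,0],
    [1,0,0,1.83,0,0,0],
    [1,0,0,1.83,0,0,0],
    [-1,0,0,1.83,0,0,0],
    [-1,0,0,1.83,0,0,0],
    [-1,0,0,1.83,0,0,0],
    [-1,0,0,1.83,0,0,0],
    [-1,0,0,1.83,0,0,0],
    [-1,0,0,1.83,0,0,0],
  ],
  grip_force=20,
)

```text
time_s: 3.2
ee_pos: [0.5823, -0.0039, 0.1284]
eef_rot: [3.141, 0.0, 2.68]
force: [0.2, -0.6, 0.5]
grip_width: 0.0495
grip_force: 0.0
```

move_arm(
  targets=[
    [-1,0,0,0,0,0,0.1],
    [-1,0,0,0,0,0,0.2],
    [-1,0,0,0,0,0,0.3],
    [-1,0,0,0,0,0,0.4],
    [-1,0,0,0,0,0,0.5],
    [-1,0,0,0,0,0,0.6],
    [-1,0,0,0,0,0,0.7],
    [-1,0,0,0,0,0,0.768],
    [-1,0,0,0,0,0,0.768],
    [-1,0,0,0,0,0,0.768],
  ],
)

```text
time_s: 4.2
ee_pos: [0.5843, -0.0046, 0.1281]
eef_rot: [3.137, 0.003, 1.911]
force: [20.6, -3.6, -11.7]
grip_width: 0.0158
grip_force: 20.0
```

move_arm(
  targets=[
    [0.3,0,0,0,0,0,0],
    [0.3,0,0,0,0,0,0],
    [0.3,0,0,0,0,0,0],
    [0.3,0,0,0,0,0,0],
    [0.3,0,0,-1,0,0,0],
    [0.3,0,0,-2,0,0,0],
    [0.3,0,4,-3,0,0,0],
    [0.3,0,5,-3,0,0,0],
    [0.3,0,6,-3,0,0,0],
    [0.3,0,6,-3,0,0,0],
  ],
)

```text
time_s: 5.2
ee_pos: [0.7482, 0.0545, 0.2611]
eef_rot: [3.141, -0.0, 1.912]
force: [-0.6, -1.1, 0.6]
grip_width: 0.0612
grip_force: 0.0
```

Run:
```python
from h import *
import stand
im,d=ctrl.camera("top"); p=stand.patches(im)
for n,(x,a) in p.items(): e=x-[.583,-.0055]; print(n,x.round(4),a,np.hypot(*e).round(3),np.degrees(np.arctan2(e[1],e[0])).round(1)%360)
import m; m.tins(im,d)
save(im,"s2.png",(215,130,435,255),3.6)
plan()
```

```text
yellow [ 0.4837 -0.0319] 148 0.103 194.9
green [ 0.5556 -0.1079] 392 0.106 255.0
blue [ 0.6688 -0.0611] 504 0.102 327.1
red 0.61 c [ 557.5 -398.7] size [60.4 42.3] long-axis deg -71.8
yellow 0.61 c [ 706.9 -448.6] size [41.7 33.7] long-axis deg 45.0
yellow 0.58 c [ 563.9 -282.7] size [60.6 47. ] long-axis deg 53.9
yellow 0.37 c [532.8 -44.2] size [189.4  55. ] long-axis deg 1.5
blue 0.55 c [ 462.5 -393.9] size [62.9 49.5] long-axis deg 63.4
blue 0.54 c [594.8 -92.8] size [354.  172.4] long-axis deg 3.3
green 0.47 c [524.7 396.6] size [222.9  52.9] long-axis deg -54.1
t 5.5 pos [0.7465 0.0534 0.2604] rpy [-179.9   -0.   109.5] w 0.0613 q6 -0.32
```

View pics/s2.png

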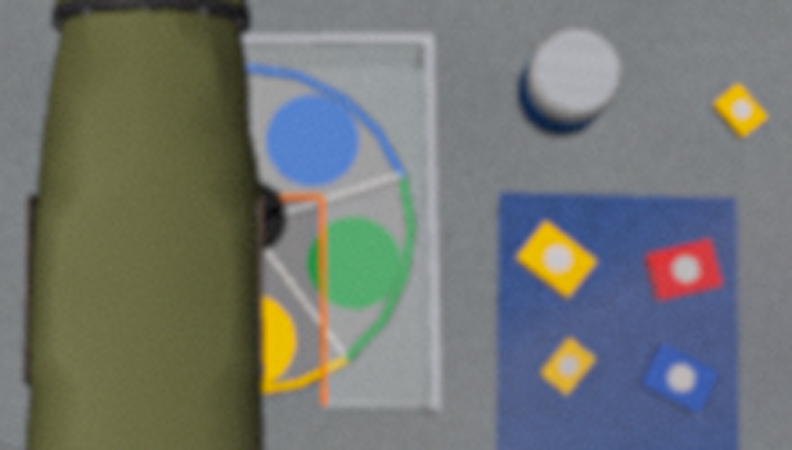

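Green now reads 255° and blue 327°, so yellow sits at about 183° and is in the opening (it should be about 181.6°). Next I'll pick up the yellow tin.

```bash
python3 -c "
from h import *
plan((.5635,-.283,.18,53),(.5635,-.283,.017,53))"
```

```text
t 5.5 pos [0.7465 0.0534 0.2604] rpy [-179.9   -0.   109.5] w 0.0613 q6 -0.32
[0.5635, -0.283, 0.18, 53] -> [-5.118, -5.697, 1.612] [-0.001, 0.0, 0.987]
[0.5635, -0.283, 0.017, 53] -> [-5.119, -5.693, 4.872] [-0.001, 0.0, 0.987]
```

move_arm(
  targets=[
    [0.5,-5.12,-5.69,1.2,0,0,0.987],
    [0.5,-5.12,-5.69,1.2,0,0,0.987],
    [0.5,-5.12,-5.69,1.2,0,0,0.987],
    [0.5,-5.12,-5.69,1.2,0,0,0.987],
    [0.5,-5.12,-5.69,1.2,0,0,0.987],
    [0.5,-5.12,-5.69,1.2,0,0,0.987],
    [0.5,-5.12,-5.69,1.6,0,0,0.987],
    [0.5,-5.12,-5.69,1.6,0,0,0.987],
    [0.5,-5.12,-5.69,2.4,0,0,0.987],
    [0.5,-5.12,-5.69,3.2,0,0,0.987],
    [0.5,-5.12,-5.69,3.6,0,0,0.987],
    [0.5,-5.12,-5.69,3.6,0,0,0.987],
  ],
)

```text
time_s: 6.65
ee_pos: [0.5621, -0.2821, 0.0791]
eef_rot: [-3.137, 0.001, 0.924]
force: [-0.2, 0.2, -0.7]
grip_width: 0.0706
grip_force: 0.0
```

```bash
python3 -c "
from h import *
plan((.5635,-.283,.017,53))"
```

```text
t 6.7 pos [ 0.5621 -0.2821  0.0791] rpy [-179.8    0.    52.9] w 0.0706 q6 0.12
[0.5635, -0.283, 0.017, 53] -> [0.003, 0.038, 1.241] [-0.004, 0.001, -0.001]
```

move_arm(
  targets=[
    [0.5,0,0.03,0.7,0,0,0],
    [0.5,0,0.03,1.24,0,0,0],
    [0.5,0,0.03,1.24,0,0,0],
    [-1,0,0.03,1.24,0,0,0],
    [-1,0,0.03,1.24,0,0,0],
    [-1,0,0.03,1.24,0,0,0],
    [-1,0,0.03,1.24,0,0,0],
    [-1,0,0.03,1.24,0,0,0],
    [-1,0,0.03,1.24,0,0,0],
  ],
  grip_force=30,
)

```text
time_s: 7.55
ee_pos: [0.5662, -0.284, 0.0204]
eef_rot: [3.14, -0.0, 0.925]
force: [-3.0, 0.2, 8.5]
grip_width: 0.0437
grip_force: 30.0
```

```bash
python3 -c "
from h import *
plan((.5635,-.283,.2,53),(.483,-.008,.2,1.6),(.483,-.008,.053,1.6))"
```

```text
t 7.5 pos [ 0.5662 -0.284   0.0204] rpy [179.9  -0.   53. ] w 0.0437 q6 0.12
[0.5635, -0.283, 0.2, 53] -> [-0.015, -0.049, -3.593] [0.002, -0.0, -0.0]
[0.483, -0.008, 0.2, 1.6] -> [3.408, -4.645, -3.6] [0.002, -0.001, 0.897]
[0.483, -0.008, 0.053, 1.6] -> [3.407, -4.65, -0.66] [0.002, -0.001, 0.897]
```

move_arm(
  targets=[
    [-1,0,0,-1,0,0,0],
    [-1,0,0,-2,0,0,0],
    [-1,0.6,-0.9,-3,0,0,0.1],
    [-1,1.2,-1.7,-3.4,0,0,0.25],
    [-1,1.8,-2.5,-3.4,0,0,0.4],
    [-1,2.4,-3.3,-3.4,0,0,0.55],
    [-1,3,-4.1,-3.4,0,0,0.7],
    [-1,3.4,-4.65,-3.4,0,0,0.85],
    [-1,3.4,-4.65,-3.4,0,0,0.897],
    [-1,3.4,-4.65,-3.4,0,0,0.897],
    [-1,3.4,-4.65,-3.4,0,0,0.897],
  ],
)

```text
time_s: 8.65
ee_pos: [0.4826, -0.0082, 0.1893]
eef_rot: [3.141, -0.001, 0.03]
force: [0.5, -0.1, -0.1]
grip_width: 0.0439
grip_force: 30.0
```

```bash
python3 -c "
from h import *
plan((.483,-.008,.1,1.6),(.483,-.008,.057,1.6))"
```

```text
t 8.7 pos [ 0.4826 -0.0082  0.1893] rpy [180.   -0.    1.7] w 0.0439 q6 1.45
[0.483, -0.008, 0.1, 1.6] -> [0.008, -0.005, 1.786] [0.0, -0.001, 0.002]
[0.483, -0.008, 0.057, 1.6] -> [0.007, -0.005, 2.646] [0.0, -0.001, 0.002]
```

move_arm(
  targets=[
    [-1,0,0,0.8,0,0,0],
    [-1,0,0,1.6,0,0,0],
    [-1,0,0,2.2,0,0,0],
    [-1,0,0,2.5,0,0,0],
    [-1,0,0,2.66,0,0,0],
    [-1,0,0,2.66,0,0,0],
    [0.2,0,0,2.66,0,0,0],
    [0.2,0,0,2.66,0,0,0],
    [0.2,0,0,2.66,0,0,0],
    [0.2,0,0,2,0,0,0],
    [0.2,0,0,1,0,0,0],
    [0.2,0,0,-0.2,0,0,0],
  ],
)

```text
time_s: 9.85
ee_pos: [0.4819, -0.008, 0.1907]
eef_rot: [-3.141, 0.001, 0.028]
force: [0.6, 1.0, 0.6]
grip_width: 0.0561
grip_force: 0.0
```

Run:
```python
from h import *
plan((.583,-.005,.22,109.5),(.583,-.005,.128,109.5))
im,d=ctrl.camera("scene"); save(im,"s3.png",(130,180,430,330),2.6)
```

```text
t 9.8 pos [ 0.4819 -0.008   0.1907] rpy [-180.     0.     1.6] w 0.0561 q6 1.45
[0.583, -0.005, 0.22, 109.5] -> [2.023, -0.004, -0.588] [-0.001, 0.0, -1.883]
[0.583, -0.005, 0.128, 109.5] -> [2.024, -0.003, 1.252] [-0.001, 0.0, -1.883]
```

View pics/s3.png

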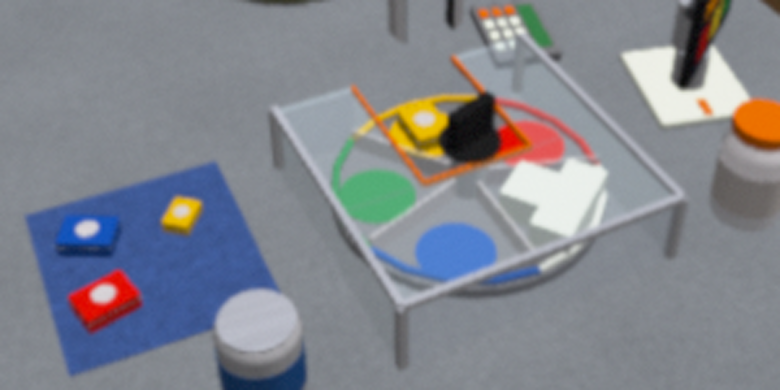

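The yellow tin lies flat on its patch, at about (424,122) in the crop. Now I'll turn red into the opening.

move_arm(
  targets=[
    [0.2,0,0,-0.6,0,0,-0.15],
    [0.2,0.5,0,-0.6,0,0,-0.3],
    [0.2,1.0,0,-0.6,0,0,-0.45],
    [0.2,1.5,0,-0.6,0,0,-0.6],
    [0.2,2.02,0,-0.6,0,0,-0.75],
    [0.2,2.02,0,-0.6,0,0,-0.9],
    [0.2,2.02,0,-0.6,0,0,-1.05],
    [0.2,2.02,0,-0.6,0,0,-1.2],
    [0.2,2.02,0,-0.6,0,0,-1.35],
    [0.2,2.02,0,-0.6,0,0,-1.5],
    [0.2,2.02,0,-0.6,0,0,-1.65],
    [0.2,2.02,0,-0.6,0,0,-1.8],
  ],
)

```text
time_s: 11.1
ee_pos: [0.5834, -0.0052, 0.2189]
eef_rot: [3.141, 0.0, 1.834]
force: [-0.2, 0.0, 0.3]
grip_width: 0.0563
grip_force: 0.0
```

Run:
```python
from h import *
plan((.583,-.005,.128,110.5))
```

```text
t 11.1 pos [ 0.5834 -0.0052  0.2189] rpy [180.    0.  105.1] w 0.0563 q6 -0.34
[0.583, -0.005, 0.128, 110.5] -> [0.007, -0.006, 1.818] [0.0, 0.0, -0.094]
```

move_arm(
  targets=[
    [0.2,0,0,0,0,0,-0.094],
    [0.2,0,0,0.9,0,0,-0.094],
    [0.2,0,0,1.82,0,0,-0.094],
    [0.2,0,0,1.82,0,0,-0.094],
    [-1,0,0,1.82,0,0,-0.094],
    [-1,0,0,1.82,0,0,-0.094],
    [-1,0,0,1.82,0,0,-0.094],
    [-1,0,0,1.82,0,0,-0.094],
    [-1,0,0,1.82,0,0,-0.094],
    [-1,0,0,1.82,0,0,-0.094],
    [-1,0,0,1.82,0,0,-0.094],
    [-1,0,0,1.82,0,0,-0.094],
  ],
  grip_force=20,
)

```text
time_s: 12.3
ee_pos: [0.5844, -0.0049, 0.1286]
eef_rot: [3.138, 0.001, 1.922]
force: [8.5, 3.6, -0.4]
grip_width: 0.0161
grip_force: 20.0
```

Run:
```python
from h import *
plan((.583,-.005,.128,182))
```

```text
t 12.3 pos [ 0.5844 -0.0049  0.1286] rpy [179.8   0.  110.1] w 0.0161 q6 -0.42
[0.583, -0.005, 0.128, 182] -> [0.008, -0.027, 0.013] [0.002, 0.003, -1.255]
```

move_arm(
  targets=[
    [-1,0,0,0,0,0,-0.13],
    [-1,0,0,0,0,0,-0.26],
    [-1,0,0,0,0,0,-0.39],
    [-1,0,0,0,0,0,-0.52],
    [-1,0,0,0,0,0,-0.65],
    [-1,0,0,0,0,0,-0.78],
    [-1,0,0,0,0,0,-0.91],
    [-1,0,0,0,0,0,-1.04],
    [-1,0,0,0,0,0,-1.17],
    [-1,0,0,0,0,0,-1.25],
    [-1,0,0,0,0,0,-1.25],
    [-1,0,0,0,0,0,-1.25],
  ],
)

```text
time_s: 13.5
ee_pos: [0.5851, -0.0035, 0.1286]
eef_rot: [3.139, 0.005, -3.111]
force: [15.1, 12.0, -4.8]
grip_width: 0.0159
grip_force: 20.0
```

move_arm(
  targets=[
    [0.4,0,0,0,0,0,0],
    [0.4,0,0,0,0,0,0],
    [0.4,0,0,0,0,0,0],
    [0.4,0,0,-1,0,0,0],
    [0.4,0,0,-2,0,0,0],
    [0.5,0.3,1,-2,0,0,0.15],
    [0.5,0.3,2,-2,0,0,0.3],
    [0.5,0.3,3,-2,0,0,0.45],
    [0.5,0.3,4,-2,0,0,0.6],
    [0.5,0.3,5,-2,0,0,0.75],
    [0.5,0.3,5,-2,0,0,0.9],
    [0.5,0.3,5,-2,0,0,1],
  ],
)

```text
time_s: 14.7
ee_pos: [0.5601, 0.2467, 0.2276]
eef_rot: [-3.141, -0.0, 2.169]
force: [0.3, 0.1, -0.2]
grip_width: 0.0706
grip_force: 0.0
```

```bash
cat > look.py <<'E'
from h import *
import stand,m
im,d=ctrl.camera("top"); p=stand.patches(im)
for n,(x,a) in p.items(): e=x-[.5845,-.0055]; print(n,x.round(4),a,np.hypot(*e).round(3),np.degrees(np.arctan2(e[1],e[0])).round(1)%360)
m.tins(im,d); plan((.557,-.398,.1,107))
E
python3 look.py
```

```text
red [ 0.4807 -0.0067] 601 0.104 180.7
yellow [ 0.5399 -0.1145] 270 0.118 247.7
green [ 0.6682 -0.0607] 464 0.1 326.6
blue [0.6648 0.0588] 495 0.103 38.7
red 0.73 c [ 557.7 -396.9] size [61.3 44.4] long-axis deg -75.5
red 0.36 c [594.1  -1.9] size [353.2 350.7] long-axis deg 1.6
yellow 0.7 c [ 469.7 -295. ] size [39.2 31.6] long-axis deg -44.1
yellow 0.5 c [ 707.8 -449.4] size [41.5 31.3] long-axis deg 45.0
blue 0.64 c [ 462.  -392.2] size [60.5 45.4] long-axis deg 62.1
t 14.9 pos [0.5609 0.2437 0.228 ] rpy [-180.     0.   124.6] w 0.0708 q6 -0.25
[0.557, -0.398, 0.1, 107] -> [-10.516, -7.357, 2.561] [-0.0, 0.0, 0.308]
```

move_arm(
  targets=[
    [0.5,-0.85,-0.59,0,0,0,0.05],
    [0.5,-1.7,-1.18,0,0,0,0.1],
    [0.5,-2.5,-1.77,0,0,0,0.2],
    [0.5,-3.4,-2.36,0,0,0,0.3],
    [0.5,-4.25,-2.95,0,0,0,0.34],
    [0.5,-5.1,-3.54,0,0,0,0.34],
    [0.5,-5.95,-4.1,0,0,0,0.34],
    [0.5,-6.8,-4.75,0,0,0,0.34],
    [0.5,-7.65,-5.3,0,0,0,0.34],
    [0.5,-8.5,-5.9,0,0,0,0.34],
    [0.5,-9.4,-6.6,0.4,0,0,0.34],
    [0.5,-10.4,-7.3,1,0,0,0.34],
  ],
)

```text
time_s: 16.15
ee_pos: [0.554, -0.3529, 0.1963]
eef_rot: [3.14, 0.002, 1.834]
force: [0.8, -0.8, 0.3]
grip_width: 0.0704
grip_force: 0.0
```

Run:
```python
from h import *
plan((.557,-.397,.017,105))
```

```text
t 16.1 pos [ 0.554  -0.3529  0.1963] rpy [1.799e+02 1.000e-01 1.051e+02] w 0.0704 q6 -0.89
[0.557, -0.397, 0.017, 105] -> [-0.859, -0.177, 3.588] [0.002, 0.002, 0.001]
```

move_arm(
  targets=[
    [0.5,-0.85,-0.18,0,0,0,0],
    [0.5,-0.85,-0.18,0.8,0,0,0],
    [0.5,-0.85,-0.18,1.6,0,0,0],
    [0.5,-0.85,-0.18,2.2,0,0,0],
    [0.5,-0.85,-0.18,2.2,0,0,0],
    [0.5,-0.85,-0.18,2.2,0,0,0],
  ],
)

```text
time_s: 16.75
ee_pos: [0.5569, -0.3938, 0.0865]
eef_rot: [3.141, 0.0, 1.833]
force: [0.3, -0.6, 0.4]
grip_width: 0.0704
grip_force: 0.0
```

Run:
```python
from h import *
plan((.557,-.397,.017,105))
```

```text
t 16.8 pos [ 0.5569 -0.3938  0.0865] rpy [180.   0. 105.] w 0.0704 q6 -0.93
[0.557, -0.397, 0.017, 105] -> [-0.061, -0.015, 1.391] [0.0, 0.0, 0.0]
```

move_arm(
  targets=[
    [0.5,-0.06,0,0.7,0,0,0],
    [0.5,-0.06,0,1.39,0,0,0],
    [0.5,-0.06,0,1.39,0,0,0],
    [-1,-0.06,0,1.39,0,0,0],
    [-1,-0.06,0,1.39,0,0,0],
    [-1,-0.06,0,1.39,0,0,0],
    [-1,-0.06,0,1.39,0,0,0],
    [-1,-0.06,0,1.39,0,0,0],
    [-1,-0.06,0,1.39,0,0,0],
  ],
  grip_force=30,
)

```text
time_s: 17.65
ee_pos: [0.5581, -0.3964, 0.0169]
eef_rot: [3.141, 0.001, 1.832]
force: [-1.4, 1.4, 6.1]
grip_width: 0.0439
grip_force: 30.0
```

Run:
```python
from h import *
plan((.4835,-.008,.19,181.6),(.4835,-.008,.19,1.6))
```

```text
t 17.6 pos [ 0.5581 -0.3964  0.0169] rpy [1.80e+02 1.00e-01 1.05e+02] w 0.0439 q6 -0.93
[0.4835, -0.008, 0.19, 181.6] -> [7.886, 0.568, -3.468] [0.0, 0.001, -1.338]
[0.4835, -0.008, 0.19, 1.6] -> [7.886, 0.568, -3.468] [0.001, -0.0, 1.804]
```

move_arm(
  targets=[
    [-1,0,0,-1,0,0,0],
    [-1,0,0,-2,0,0,0],
    [-1,0.9,0.05,-3,0,0,-0.14],
    [-1,1.8,0.12,-3.47,0,0,-0.28],
    [-1,2.7,0.2,-3.47,0,0,-0.42],
    [-1,3.6,0.27,-3.47,0,0,-0.56],
    [-1,4.5,0.35,-3.47,0,0,-0.7],
    [-1,5.4,0.4,-3.47,0,0,-0.84],
    [-1,6.3,0.45,-3.47,0,0,-0.98],
    [-1,7.2,0.5,-3.47,0,0,-1.12],
    [-1,7.89,0.57,-3.47,0,0,-1.26],
    [-1,7.89,0.57,-3.47,0,0,-1.338],
  ],
)

```text
time_s: 18.85
ee_pos: [0.4826, -0.0045, 0.1897]
eef_rot: [3.141, 0.0, -3.104]
force: [0.1, -0.7, 0.2]
grip_width: 0.0434
grip_force: 30.0
```

move_arm(
  targets=[
    [-1,0,0,0,0,0,0],
    [-1,0,0,0,0,0,0],
    [-1,0,0,0,0,0,0],
  ],
)

```text
time_s: 19.15
ee_pos: [0.4835, -0.0083, 0.1894]
eef_rot: [-3.142, -0.0, -3.116]
force: [0.0, 0.6, -0.7]
grip_width: 0.0438
grip_force: 3.0
```

Run:
```python
from h import *
plan((.4835,-.008,.054,181.6))
```

```text
t 19.1 pos [ 0.4835 -0.0083  0.1894] rpy [-180.    -0.  -178.6] w 0.0438 q6 -1.69
[0.4835, -0.008, 0.054, 181.6] -> [-0.001, 0.006, 2.707] [-0.0, -0.0, -0.003]
```

The grip reads 3 N, so it has slackened. I'll tighten it and check the tin.

move_arm(
  targets=[
    [-1,0,0,0,0,0,0],
    [-1,0,0,0,0,0,0],
    [-1,0,0,0,0,0,0],
  ],
  grip_force=35,
)

```text
time_s: 19.45
ee_pos: [0.4834, -0.0079, 0.1894]
eef_rot: [3.142, -0.0, -3.114]
force: [-0.6, 0.2, -1.1]
grip_width: 0.0439
grip_force: 35.0
```

Run:
```python
from h import *
im,d=ctrl.camera("scene"); c=proj("scene",[.4835,-.008,.19])[0]; print(c)
b=[int(c[0])-50,int(c[1])-45,int(c[0])+50,int(c[1])+45]; save(im,"s4.png",b,5)
# expected tin box corners (flat, bottom 17mm below TCP)
for z in(.1725,.1945):print(z,((proj("scene",[[.4835+sx*.03,-.008+sy*.022,z] for sx in(-1,1) for sy in(-1,1)])-b[:2])*5).round().tolist())
```

```text
[293.70148907 188.09718705]
0.1725 [[196.0, 233.0], [265.0, 215.0], [240.0, 290.0], [312.0, 270.0]]
0.1945 [[195.0, 200.0], [266.0, 183.0], [241.0, 257.0], [313.0, 238.0]]
```

View pics/s4.png

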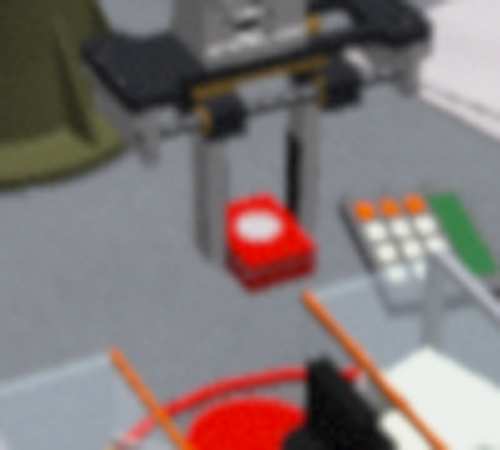

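The tin is still held level, and its box matches the expected corners: bottom front edge at about (255,288)–(313,272). I'll place it now.

move_arm(
  targets=[
    [-1,0,0,0.8,0,0,0],
    [-1,0,0,1.6,0,0,0],
    [-1,0,0,2.2,0,0,0],
    [-1,0,0,2.5,0,0,0],
    [-1,0,0,2.7,0,0,0],
    [-1,0,0,2.7,0,0,0],
    [0.2,0,0,2.7,0,0,0],
    [0.2,0,0,2.7,0,0,0],
    [0.2,0,0,2.7,0,0,0],
    [0.2,0,0,2,0,0,0],
    [0.2,0,0,1,0,0,0],
    [0.2,0,0,-0.5,0,0,0],
  ],
)

```text
time_s: 20.7
ee_pos: [0.483, -0.0077, 0.1915]
eef_rot: [3.142, -0.0, -3.113]
force: [0.6, 0.2, 0.5]
grip_width: 0.0565
grip_force: 0.0
```

Run:
```python
from h import *
plan((.5845,-.0045,.22,181.5),(.5845,-.0045,.128,181.5))
im,d=ctrl.camera("scene"); save(im,"s5.png",(230,190,370,300),5)
```

```text
t 20.7 pos [ 0.483  -0.0077  0.1915] rpy [ 180.    -0.  -178.4] w 0.0565 q6 -1.69
[0.5845, -0.0045, 0.22, 181.5] -> [-2.031, 0.006, -0.571] [0.0, -0.0, 0.002]
[0.5845, -0.0045, 0.128, 181.5] -> [-2.032, 0.006, 1.269] [0.0, -0.0, 0.002]
```

View pics/s5.png

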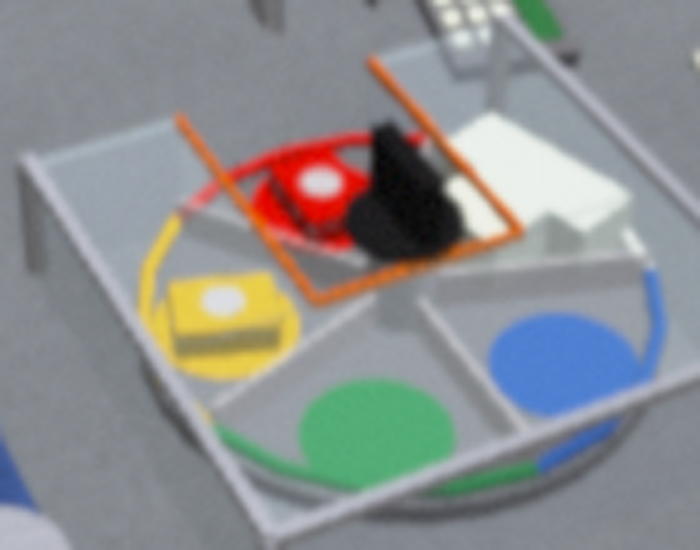

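Both tins lie flat in their bays. Next I'll rewind the wrist to yaw 1° and then turn blue into the opening (+144°).

move_arm(
  targets=[
    [0.2,0,0,-0.57,0,0,0.15],
    [0.2,0,0,-0.57,0,0,0.3],
    [0.2,0,0,-0.57,0,0,0.45],
    [0.2,-0.5,0,-0.57,0,0,0.6],
    [0.2,-1,0,-0.57,0,0,0.75],
    [0.2,-1.5,0,-0.57,0,0,0.9],
    [0.2,-2.03,0,-0.57,0,0,1.05],
    [0.2,-2.03,0,-0.57,0,0,1.2],
    [0.2,-2.03,0,-0.57,0,0,1.35],
    [0.2,-2.03,0,-0.57,0,0,1.5],
    [0.2,-2.03,0,-0.57,0,0,1.65],
    [0.2,-2.03,0,-0.57,0,0,1.8],
  ],
)

```text
time_s: 21.95
ee_pos: [0.5849, -0.0049, 0.2181]
eef_rot: [3.141, -0.0, 1.364]
force: [-0.2, 0.3, 0.3]
grip_width: 0.0563
grip_force: 0.0
```

move_arm(
  targets=[
    [0.2,0,0,0,0,0,0.15],
    [0.2,0,0,0,0,0,0.3],
    [0.2,0,0,0,0,0,0.45],
    [0.2,0,0,0,0,0,0.6],
    [0.2,0,0,0,0,0,0.75],
    [0.2,0,0,0,0,0,0.9],
    [0.2,0,0,0,0,0,1.05],
    [0.2,0,0,0,0,0,1.2],
    [0.2,0,0,0,0,0,1.35],
    [0.2,0,0,0,0,0,1.35],
    [0.2,0,0,0,0,0,1.35],
  ],
)

```text
time_s: 23.05
ee_pos: [0.5849, -0.0049, 0.2181]
eef_rot: [3.142, -0.0, 0.024]
force: [0.2, -0.4, -1.5]
grip_width: 0.0565
grip_force: 0.0
```

Run:
```python
from h import *
plan((.5845,-.0045,.128,1))
```

```text
t 23.1 pos [ 0.5849 -0.0049  0.2181] rpy [180.   -0.    1.4] w 0.0565 q6 1.48
[0.5845, -0.0045, 0.128, 1] -> [-0.008, -0.008, 1.801] [0.0, -0.0, 0.007]
```

move_arm(
  targets=[
    [0.2,0,0,0.9,0,0,0],
    [0.2,0,0,1.8,0,0,0],
    [0.2,0,0,1.8,0,0,0],
    [-1,0,0,1.8,0,0,0],
    [-1,0,0,1.8,0,0,0],
    [-1,0,0,1.8,0,0,0],
    [-1,0,0,1.8,0,0,0],
    [-1,0,0,1.8,0,0,0],
    [-1,0,0,1.8,0,0,0],
    [-1,0,0,1.8,0,0,0],
    [-1,0,0,1.8,0,0,0],
  ],
  grip_force=20,
)

```text
time_s: 24.15
ee_pos: [0.5851, -0.0035, 0.1286]
eef_rot: [-3.14, -0.001, 0.021]
force: [-1.3, 9.8, 3.6]
grip_width: 0.0157
grip_force: 20.0
```

move_arm(
  targets=[
    [-1,0,0,0,0,0,-0.12],
    [-1,0,0,0,0,0,-0.24],
    [-1,0,0,0,0,0,-0.36],
    [-1,0,0,0,0,0,-0.48],
    [-1,0,0,0,0,0,-0.6],
    [-1,0,0,0,0,0,-0.72],
    [-1,0,0,0,0,0,-0.84],
    [-1,0,0,0,0,0,-0.96],
    [-1,0,0,0,0,0,-1.08],
    [-1,0,0,0,0,0,-1.2],
    [-1,0,0,0,0,0,-1.3],
    [-1,0,0,0,0,0,-1.3],
  ],
)

```text
time_s: 25.35
ee_pos: [0.5842, -0.0025, 0.1286]
eef_rot: [-3.139, -0.003, 1.325]
force: [-10.0, 16.8, 9.6]
grip_width: 0.0159
grip_force: 20.0
```

Run:
```python
from h import *
plan((.5845,-.0045,.128,146))
```

```text
t 25.4 pos [ 0.5842 -0.0025  0.1286] rpy [-179.9   -0.2   75.9] w 0.0159 q6 0.18
[0.5845, -0.0045, 0.128, 146] -> [-0.038, 0.016, 0.012] [-0.0, -0.004, -1.223]
```

move_arm(
  targets=[
    [-1,0.03,0,0,0,0,-0.12],
    [-1,0.03,0,0,0,0,-0.24],
    [-1,0.03,0,0,0,0,-0.36],
    [-1,0.03,0,0,0,0,-0.48],
    [-1,0.03,0,0,0,0,-0.6],
    [-1,0.03,0,0,0,0,-0.72],
    [-1,0.03,0,0,0,0,-0.84],
    [-1,0.03,0,0,0,0,-0.96],
    [-1,0.03,0,0,0,0,-1.08],
    [-1,0.03,0,0,0,0,-1.2],
    [-1,0.03,0,0,0,0,-1.22],
    [-1,0.03,0,0,0,0,-1.22],
  ],
)

```text
time_s: 26.55
ee_pos: [0.5834, -0.0031, 0.1285]
eef_rot: [-3.139, -0.004, 2.541]
force: [-21.1, 1.3, 14.6]
grip_width: 0.016
grip_force: 20.0
```

Run:
```python
from h import *
plan((.5845,-.0045,.25,146),(.42,-.25,.25,90))
```

```text
t 26.6 pos [ 0.5834 -0.0031  0.1285] rpy [-179.9   -0.2  145.6] w 0.016 q6 -1.04
[0.5845, -0.0045, 0.25, 146] -> [-0.025, -0.017, -2.43] [-0.002, -0.004, -0.007]
[0.42, -0.25, 0.25, 90] -> [-0.084, -5.927, -2.416] [-0.004, -0.003, 0.97]
```

move_arm(
  targets=[
    [0.4,0,0,0,0,0,0],
    [0.4,0,0,0,0,0,0],
    [0.4,0,0,0,0,0,0],
    [0.4,0,0,-1,0,0,0],
    [0.4,0,0,-2,0,0,0],
    [0.5,0.9,0.4,-2.4,0,0,0.1],
    [0.5,1.8,0.8,-2.4,0,0,0.2],
    [0.5,2.7,1.2,-2.4,0,0,0.3],
    [0.5,3.6,1.7,-2.4,0,0,0.4],
    [0.5,4.7,2.2,-2.4,0,0,0.5],
    [0.5,4.7,2.2,-2.4,0,0,0.6],
    [0.5,4.7,2.2,-2.4,0,0,0.7],
  ],
)

```text
time_s: 27.75
ee_pos: [0.4527, 0.2222, 0.2482]
eef_rot: [3.141, -0.0, 1.839]
force: [-0.3, -0.3, -0.7]
grip_width: 0.0702
grip_force: 0.0
```

```bash
python3 look.py; python3 -c "
from h import *
plan((.462,-.3925,.2,62))
t=ctrl.tip_of('top','tin_blue_center'); print([(q['score'],at_z('top',q['point'],.011)) for q in t])"
```

```text
red [ 0.6659 -0.0698] 366 0.104 321.7
yellow [0.665  0.0562] 438 0.101 37.5
green [0.5492 0.0989] 396 0.11 108.7
blue [ 0.4803 -0.007 ] 575 0.104 180.8
yellow 0.4 c [ 470.5 -294.2] size [39.2 24.9] long-axis deg -44.1
blue 0.8 c [ 462.8 -392.5] size [62.9 47.2] long-axis deg 62.6
t 28.0 pos [0.454  0.22   0.2479] rpy [180.    0.  105.5] w 0.0706 q6 0.11
[0.557, -0.398, 0.1, 107] -> [-12.46, -1.326, 2.958] [0.0, 0.0, -0.026]
t 28.0 pos [0.454  0.22   0.2479] rpy [180.    0.  105.5] w 0.0706 q6 0.11
[0.462, -0.3925, 0.2, 62] -> [-11.845, -3.127, 0.958] [0.0, 0.0, 0.76]
[(0.63, array([[ 0.46450403, -0.39851597,  0.011     ]]))]
```

move_arm(
  targets=[
    [0.5,-1,-0.26,0,0,0,0.07],
    [0.5,-2,-0.52,0,0,0,0.14],
    [0.5,-3,-0.78,0,0,0,0.21],
    [0.5,-4,-1.05,0,0,0,0.28],
    [0.5,-5,-1.3,0,0,0,0.35],
    [0.5,-6,-1.6,0,0,0,0.42],
    [0.5,-7,-1.85,0,0,0,0.5],
    [0.5,-8,-2.1,0,0,0,0.58],
    [0.5,-9,-2.4,0,0,0,0.66],
    [0.5,-10,-2.65,0,0,0,0.76],
    [0.5,-11,-2.9,0.4,0,0,0.76],
    [0.5,-11.84,-3.12,0.9,0,0,0.76],
  ],
)

```text
time_s: 29.25
ee_pos: [0.4601, -0.3757, 0.2127]
eef_rot: [3.139, 0.001, 1.08]
force: [1.5, -0.4, -0.8]
grip_width: 0.0706
grip_force: 0.0
```

move_arm(
  targets=[
    [0.5,0,0,0,0,0,0],
    [0.5,0,0,0.5,0,0,0],
    [0.5,0,0,1.2,0,0,0],
    [0.5,0,0,2,0,0,0],
    [0.5,0,0,2,0,0,0],
    [0.5,0,0,2,0,0,0],
  ],
)

```text
time_s: 29.85
ee_pos: [0.4606, -0.3727, 0.1133]
eef_rot: [3.141, -0.0, 1.08]
force: [0.7, 0.8, 0.4]
grip_width: 0.0705
grip_force: 0.0
```

Run:
```python
from h import *
plan((.4625,-.393,.017,62))
```

```text
t 29.9 pos [ 0.4606 -0.3727  0.1133] rpy [180.   -0.   61.9] w 0.0705 q6 -0.25
[0.4625, -0.393, 0.017, 62] -> [-0.34, 0.224, 1.927] [0.0, -0.0, -0.002]
```

move_arm(
  targets=[
    [0.5,-0.34,0.22,0.3,0,0,0],
    [0.5,-0.34,0.22,0.8,0,0,0],
    [0.5,-0.34,0.22,1.4,0,0,0],
    [0.5,-0.34,0.22,1.92,0,0,0],
    [0.5,-0.34,0.22,1.92,0,0,0],
    [-1,-0.34,0.22,1.92,0,0,0],
    [-1,-0.34,0.22,1.92,0,0,0],
    [-1,-0.34,0.22,1.92,0,0,0],
    [-1,-0.34,0.22,1.92,0,0,0],
    [-1,-0.34,0.22,1.92,0,0,0],
    [-1,-0.34,0.22,1.92,0,0,0],
  ],
  grip_force=30,
)

```text
time_s: 30.95
ee_pos: [0.4625, -0.3931, 0.0174]
eef_rot: [3.14, 0.0, 1.08]
force: [-1.6, 1.1, 5.9]
grip_width: 0.0434
grip_force: 29.9
```

Run:
```python
from h import *
plan((.4835,-.007,.19,1.6))
```

```text
t 30.9 pos [ 0.4625 -0.3931  0.0174] rpy [179.9   0.   61.9] w 0.0434 q6 -0.27
[0.4835, -0.007, 0.19, 1.6] -> [7.007, -3.265, -3.459] [0.001, -0.0, 1.052]
```

move_arm(
  targets=[
    [-1,0,0,-1,0,0,0],
    [-1,0,0,-2,0,0,0],
    [-1,0.8,-0.4,-3,0,0,0.1],
    [-1,1.6,-0.8,-3.46,0,0,0.22],
    [-1,2.4,-1.2,-3.46,0,0,0.35],
    [-1,3.2,-1.5,-3.46,0,0,0.48],
    [-1,4,-1.9,-3.46,0,0,0.61],
    [-1,4.8,-2.25,-3.46,0,0,0.74],
    [-1,5.6,-2.6,-3.46,0,0,0.87],
    [-1,6.4,-3,-3.46,0,0,1],
    [-1,7,-3.26,-3.46,0,0,1.052],
    [-1,7,-3.26,-3.46,0,0,1.052],
  ],
)

```text
time_s: 32.15
ee_pos: [0.4834, -0.0043, 0.1896]
eef_rot: [-3.141, -0.001, 0.03]
force: [0.2, 0.5, -0.4]
grip_width: 0.0439
grip_force: 29.8
```

move_arm(
  targets=[
    [-1,0,0,0,0,0,0],
    [-1,0,0,0,0,0,0],
    [-1,0,0,0,0,0,0],
  ],
)

```text
time_s: 32.45
ee_pos: [0.4834, -0.0083, 0.1893]
eef_rot: [3.141, -0.0, 0.027]
force: [-0.6, 0.1, -0.5]
grip_width: 0.0441
grip_force: 29.8
```

Run:
```python
from h import *
plan((.4835,-.007,.0535,1.6))
```

```text
t 32.5 pos [ 0.4834 -0.0083  0.1893] rpy [180.   -0.    1.5] w 0.0441 q6 1.45
[0.4835, -0.007, 0.0535, 1.6] -> [0.002, -0.026, 2.715] [0.0, -0.0, -0.001]
```

move_arm(
  targets=[
    [-1,0,0,0.8,0,0,0],
    [-1,0,0,1.6,0,0,0],
    [-1,0,0,2.2,0,0,0],
    [-1,0,0,2.5,0,0,0],
    [-1,0,0,2.7,0,0,0],
    [-1,0,0,2.7,0,0,0],
    [0.2,0,0,2.7,0,0,0],
    [0.2,0,0,2.7,0,0,0],
    [0.2,0,0,2.7,0,0,0],
    [0.2,0,0,2,0,0,0],
    [0.2,0,0,1,0,0,0],
    [0.2,0,0,-0.6,0,0,0],
  ],
)

```text
time_s: 33.65
ee_pos: [0.4829, -0.0073, 0.1912]
eef_rot: [-3.142, 0.0, 0.028]
force: [0.2, -0.2, -0.0]
grip_width: 0.0567
grip_force: 0.0
```

Run:
```python
from h import *
plan((.584,-.003,.22,145.6))
im,d=ctrl.camera("scene"); save(im,"s6.png",(230,190,370,300),5)
```

```text
t 33.6 pos [ 0.4829 -0.0073  0.1912] rpy [-180.     0.     1.6] w 0.0567 q6 1.45
[0.584, -0.003, 0.22, 145.6] -> [2.022, -0.029, -0.577] [-0.001, 0.0, -2.513]
```

View pics/s6.png

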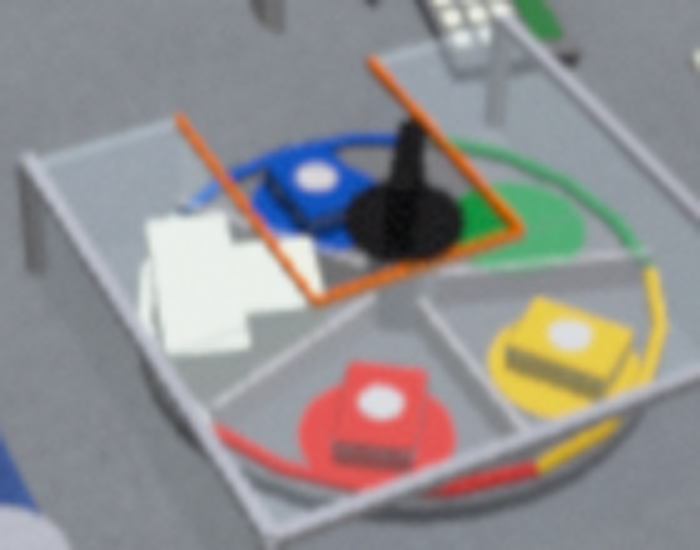

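All three tins are in their own bays. Now I'll turn the closed sector into the opening (-72°).

move_arm(
  targets=[
    [0.2,0,0,-0.58,0,0,-0.15],
    [0.2,0,0,-0.58,0,0,-0.3],
    [0.2,0,0,-0.58,0,0,-0.45],
    [0.2,0.5,0,-0.58,0,0,-0.6],
    [0.2,1,0,-0.58,0,0,-0.75],
    [0.2,1.5,0,-0.58,0,0,-0.9],
    [0.2,2.02,0,-0.58,0,0,-1.05],
    [0.2,2.02,0,-0.58,0,0,-1.2],
    [0.2,2.02,0,-0.58,0,0,-1.35],
    [0.2,2.02,0,-0.58,0,0,-1.5],
    [0.2,2.02,0,-0.58,0,0,-1.65],
    [0.2,2.02,0,-0.58,0,0,-1.8],
  ],
)

```text
time_s: 34.9
ee_pos: [0.5844, -0.0045, 0.2183]
eef_rot: [3.141, 0.0, 1.834]
force: [-0.6, 0.6, -0.5]
grip_width: 0.0566
grip_force: 0.0
```

move_arm(
  targets=[
    [0.2,0,0,0,0,0,-0.14],
    [0.2,0,0,0,0,0,-0.28],
    [0.2,0,0,0,0,0,-0.42],
    [0.2,0,0,0,0,0,-0.56],
    [0.2,0,0,0,0,0,-0.62],
    [0.2,0,0,0,0,0,-0.62],
  ],
)

```text
time_s: 35.5
ee_pos: [0.5844, -0.0045, 0.2183]
eef_rot: [3.141, 0.0, 2.449]
force: [-1.2, 0.2, 0.1]
grip_width: 0.0562
grip_force: 0.0
```

Run:
```python
from h import *
plan((.584,-.003,.128,145.6))
```

```text
t 35.5 pos [ 0.5844 -0.0045  0.2183] rpy [180.    0.  140.3] w 0.0562 q6 -0.95
[0.584, -0.003, 0.128, 145.6] -> [0.025, 0.017, 1.807] [0.0, 0.0, -0.092]
```

move_arm(
  targets=[
    [0.2,0.02,0.02,0,0,0,-0.09],
    [0.2,0.02,0.02,0.9,0,0,-0.09],
    [0.2,0.02,0.02,1.8,0,0,-0.09],
    [0.2,0.02,0.02,1.8,0,0,-0.09],
    [-1,0.02,0.02,1.8,0,0,-0.09],
    [-1,0.02,0.02,1.8,0,0,-0.09],
    [-1,0.02,0.02,1.8,0,0,-0.09],
    [-1,0.02,0.02,1.8,0,0,-0.09],
    [-1,0.02,0.02,1.8,0,0,-0.09],
    [-1,0.02,0.02,1.8,0,0,-0.09],
    [-1,0.02,0.02,1.8,0,0,-0.09],
    [-1,0.02,0.02,1.8,0,0,-0.09],
  ],
  grip_force=20,
)

```text
time_s: 36.7
ee_pos: [0.5841, -0.0036, 0.1288]
eef_rot: [-3.141, 0.0, 2.538]
force: [-4.7, -3.0, 5.5]
grip_width: 0.0153
grip_force: 20.0
```

move_arm(
  targets=[
    [-1,0,0,0,0,0,0.12],
    [-1,0,0,0,0,0,0.24],
    [-1,0,0,0,0,0,0.36],
    [-1,0,0,0,0,0,0.48],
    [-1,0,0,0,0,0,0.6],
    [-1,0,0,0,0,0,0.72],
    [-1,0,0,0,0,0,0.84],
    [-1,0,0,0,0,0,0.96],
    [-1,0,0,0,0,0,1.08],
    [-1,0,0,0,0,0,1.2],
    [-1,0,0,0,0,0,1.257],
    [-1,0,0,0,0,0,1.257],
  ],
)

```text
time_s: 37.9
ee_pos: [0.5839, -0.0036, 0.1288]
eef_rot: [-3.141, 0.001, 1.278]
force: [-6.6, -4.0, 6.8]
grip_width: 0.0159
grip_force: 20.0
```

move_arm(
  targets=[
    [0.4,0,0,0,0,0,0],
    [0.4,0,0,0,0,0,0],
    [0.4,0,0,0,0,0,0],
    [0.4,0,0,0,0,0,0],
    [0.4,0,0,-1,0,0,0],
    [0.4,0,0,-2,0,0,0],
    [0.4,0,0,-2.6,0,0,0],
    [0.4,0,0,-2.6,0,0,0],
  ],
)

```text
time_s: 38.7
ee_pos: [0.5855, -0.0031, 0.263]
eef_rot: [3.134, -0.002, 1.281]
force: [0.0, 0.3, -0.2]
grip_width: 0.066
grip_force: 0.0
```

Run:
```python
from h import *
plan((.40,-.25,.26,30))
```

```text
t 38.7 pos [ 0.5855 -0.0031  0.263 ] rpy [ 1.796e+02 -1.000e-01  7.340e+01] w 0.066 q6 0.22
[0.4, -0.25, 0.26, 30] -> [-5.793, -2.144, 0.034] [0.006, -0.004, 0.757]
```

move_arm(
  targets=[
    [0.4,-0.9,-0.3,0,0,0,0],
    [0.4,-1.8,-0.7,0,0,0,0],
    [0.4,-2.7,-1,0,0,0,0],
    [0.4,-3.6,-1.3,0,0,0,0],
    [0.4,-4.5,-1.7,0,0,0,0],
    [0.4,-5.8,-2.1,0,0,0,0],
    [0.4,-5.8,-2.1,0,0,0,0],
  ],
)

```text
time_s: 39.4
ee_pos: [0.3984, -0.2533, 0.2574]
eef_rot: [-3.141, 0.0, 1.278]
force: [-0.1, -0.0, -1.5]
grip_width: 0.0656
grip_force: 0.0
```

```bash
cat > tab.py <<'E'
from h import *
import stand
def go(tag):
    im,d=ctrl.camera("top"); p=stand.patches(im)
    for n,(x,a) in p.items(): e=x-[.584,-.0035]; print(n,np.degrees(np.arctan2(e[1],e[0])).round(1)%360,a)
    ims,ds=ctrl.camera("scene")
    np.savez(tag+".npz",im=im,d=d,ims=ims,ds=ds)
    for cam,D,I,b in(("top",d,im,(120,175,205,250)),("scene",ds,ims,(365,130,440,245))):
        v,u=np.mgrid[b[1]:b[3],b[0]:b[2]]; u=u.ravel();v=v.ravel(); k=D[v,u]>0; u,v=u[k],v[k]
        Y=at_depth(cam,np.c_[u,v],D[v,u]); rgb=I[v,u].astype(int)
        w=(rgb.min(1)>165)&(Y[:,2]<.02)
        if cam=="top": print("plate",[np.round(q,1) for q in cv2.minAreaRect((Y[w][:,:2]*1000).astype(np.float32))])
        k=(Y[:,2]>.075)&(Y[:,2]<.22)&(np.hypot(Y[:,0]-.505,Y[:,1]-.352)<.14)&(rgb.min(1)<110); Y=Y[k]
        r=cv2.minAreaRect((Y[Y[:,2]>.15][:,:2]*1000).astype(np.float32)); print(cam,"rect z>.15",np.round(r[0],1),np.round(r[1],1),round(r[2],1))
        # horizontal normal by PCA of high points, then offset profile along z
        H=Y[Y[:,2]>.15][:,:2]; c=H.mean(0); w_,s_,vt=np.linalg.svd(H-c); n=vt[1]; n=n if n@[.8,.6]>0 else -n
        print("  normal deg",np.degrees(np.arctan2(n[1],n[0])).round(1))
        for z in np.arange(.08,.21,.01):
            s=abs(Y[:,2]-z)<.005; S=Y[s]
            if s.sum()>5:
                e=(S[:,:2]-[.504,.354])@n; t=(S[:,:2]-[.504,.354])@[-n[1],n[0]]; print("   z",z.round(2),s.sum(),"e med/min/max mm",(np.percentile(e,[50,5,95])*1e3).round(1),"t",(np.percentile(t,[2,98])*1e3).round(0))
import sys; go(sys.argv[1])
E
python3 tab.py tabA
```

```text
red 251.0 302
yellow 324.1 460
green 37.7 465
blue 115.2 194
plate [array([504.1, 353.1]), array([133.8, 150.2]), np.float64(77.3)]
top rect z>.15 [514.8 359.5] [ 14.8 187.3] 36.6
  normal deg 36.3
   z 0.08 36 e med/min/max mm [  5.7 -27.1   7.4] t [-94.  90.]
   z 0.09 42 e med/min/max mm [  5.4 -28.7   6.9] t [-94.  87.]
   z 0.1 43 e med/min/max mm [  5.6 -29.6   7.7] t [-93.  84.]
   z 0.11 47 e med/min/max mm [  5.8 -29.8   7.3] t [-95.  87.]
   z 0.12 65 e med/min/max mm [  5.4 -28.8   7.8] t [-93.  89.]
   z 0.13 97 e med/min/max mm [  5.1 -15.3   7.3] t [-89.  77.]
   z 0.14 125 e med/min/max mm [ -2.3 -14.3   7.7] t [-84.  83.]
   z 0.15 61 e med/min/max mm [6.2 5.2 8.6] t [-95.  87.]
   z 0.16 61 e med/min/max mm [6.7 4.9 8.4] t [-94.  85.]
   z 0.17 59 e med/min/max mm [6.8 5.7 8.7] t [-91.  81.]
   z 0.18 68 e med/min/max mm [7.  5.8 9.1] t [-95.  82.]
   z 0.19 190 e med/min/max mm [10.7  6.2 18. ] t [-89.  89.]
   z 0.2 109 e med/min/max mm [11.7  7.5 16.4] t [-91.  81.]
scene rect z>.15 [516.  360.3] [ 14.1 199.9] 36.4
  normal deg 36.4
   z 0.08 45 e med/min/max mm [ 16.4 -25.1  20.1] t [-98.  70.]
   z 0.09 45 e med/min/max mm [ 15.9 -22.3  19.1] t [-99.  61.]
   z 0.1 51 e med/min/max mm [ 16.6 -23.9  19.8] t [-98.  65.]
   z 0.11 48 e med/min/max mm [ 17.  -22.2  19.2] t [-99.  71.]
   z 0.12 43 e med/min/max mm [ 17.5 -24.4  19.1] t [-99.  67.]
   z 0.13 54 e med/min/max mm [ 17.5 -14.5  19.2] t [-101.   80.]
   z 0.14 42 e med/min/max mm [ 17.7 -11.4  19.1] t [-98.  74.]
   z 0.15 28 e med/min/max mm [18.2 12.4 19.8] t [-99.  84.]
   z 0.16 40 e med/min/max mm [18.9 12.  20.1] t [-102.   68.]
   z 0.17 42 e med/min/max mm [19.  10.2 19.7] t [-99.  74.]
   z 0.18 47 e med/min/max mm [18.6 10.7 19.6] t [-100.   83.]
   z 0.19 133 e med/min/max mm [14.7  8.1 19.1] t [-99.  91.]
   z 0.2 26 e med/min/max mm [12.4  8.5 17.6] t [-95.  75.]
```

The closed sector is at about 180° and shut. The tablet's normal is at 36.4° and the foot's front at -12.7°, so the swivel is about 49° and the tilt about -0.02. Next I'll pinch the tablet's top edge.

Run:
```python
from h import *
plan((.5153,.3593,.27,126.4))
```

```text
t 39.5 pos [ 0.3994 -0.2524  0.2574] rpy [-179.9   -0.    73.2] w 0.0656 q6 -0.35
[0.5153, 0.3593, 0.27, 126.4] -> [12.382, -1.316, -0.249] [-0.001, -0.001, -0.928]
```

move_arm(
  targets=[
    [0.4,0.9,-0.1,-0.25,0,0,0],
    [0.4,1.8,-0.2,-0.25,0,0,-0.1],
    [0.4,2.7,-0.3,-0.25,0,0,-0.2],
    [0.4,3.6,-0.4,-0.25,0,0,-0.3],
    [0.4,4.5,-0.5,-0.25,0,0,-0.4],
    [0.4,5.4,-0.6,-0.25,0,0,-0.5],
    [0.4,6.3,-0.7,-0.25,0,0,-0.6],
    [0.4,7.2,-0.8,-0.25,0,0,-0.7],
    [0.4,8.1,-0.9,-0.25,0,0,-0.8],
    [0.4,9,-1,-0.25,0,0,-0.9],
    [0.4,9.8,-1.1,-0.25,0,0,-0.928],
    [0.4,9.8,-1.1,-0.25,0,0,-0.928],
  ],
)

```text
time_s: 40.7
ee_pos: [0.4873, 0.2391, 0.2691]
eef_rot: [-3.14, -0.001, 2.215]
force: [-0.8, -0.8, 0.7]
grip_width: 0.0658
grip_force: 0.0
```

Run:
```python
from h import *
plan((.5153,.3593,.27,126.4))
```

```text
t 40.7 pos [0.4873 0.2391 0.2691] rpy [-1.799e+02 -1.000e-01  1.269e+02] w 0.0658 q6 -0.26
[0.5153, 0.3593, 0.27, 126.4] -> [1.587, 1.891, -0.019] [-0.002, -0.001, 0.009]
```

move_arm(
  targets=[
    [0.4,0.8,0.9,0,0,0,0.01],
    [0.4,1.59,1.89,0,0,0,0.01],
    [0.4,1.59,1.89,0,0,0,0.01],
    [0.4,1.59,1.89,0,0,0,0.01],
    [0.4,1.59,1.89,0,0,0,0.01],
    [0.4,1.59,1.89,0,0,0,0.01],
  ],
)

```text
time_s: 41.3
ee_pos: [0.5165, 0.3536, 0.2707]
eef_rot: [-3.141, 0.0, 2.198]
force: [-0.1, -0.1, 0.7]
grip_width: 0.0654
grip_force: 0.0
```

Run:
```python
from h import *
plan((.5153,.3593,.179,126.4))
```

```text
t 41.3 pos [0.5165 0.3536 0.2707] rpy [-180.     0.   125.9] w 0.0654 q6 -0.09
[0.5153, 0.3593, 0.179, 126.4] -> [0.106, 0.048, 1.834] [-0.0, 0.0, -0.008]
```

move_arm(
  targets=[
    [0.4,0.1,0.05,0.9,0,0,-0.008],
    [0.4,0.1,0.05,1.83,0,0,-0.008],
    [0.4,0.1,0.05,1.83,0,0,-0.008],
    [-1,0.1,0.05,1.83,0,0,-0.008],
    [-1,0.1,0.05,1.83,0,0,-0.008],
    [-1,0.1,0.05,1.83,0,0,-0.008],
    [-1,0.1,0.05,1.83,0,0,-0.008],
    [-1,0.1,0.05,1.83,0,0,-0.008],
    [-1,0.1,0.05,1.83,0,0,-0.008],
    [-1,0.1,0.05,1.83,0,0,-0.008],
    [-1,0.1,0.05,1.83,0,0,-0.008],
    [-1,0.1,0.05,1.83,0,0,-0.008],
  ],
  grip_force=20,
)

```text
time_s: 42.5
ee_pos: [0.5157, 0.3599, 0.1794]
eef_rot: [-3.141, 0.0, 2.207]
force: [-2.5, -2.3, 2.8]
grip_width: 0.0118
grip_force: 19.9
```

Run:
```python
from h import *
plan((.5177,.3479,.179,77.3))
```

```text
t 42.5 pos [0.5157 0.3599 0.1794] rpy [-180.     0.   126.4] w 0.0118 q6 -0.08
[0.5177, 0.3479, 0.179, 77.3] -> [-0.217, -0.11, 0.007] [-0.0, 0.0, 0.858]
```

move_arm(
  targets=[
    [-1,-0.03,0,0,0,0,0.1],
    [-1,-0.06,-0.01,0,0,0,0.2],
    [-1,-0.08,-0.02,0,0,0,0.3],
    [-1,-0.11,-0.03,0,0,0,0.4],
    [-1,-0.13,-0.04,0,0,0,0.5],
    [-1,-0.16,-0.06,0,0,0,0.6],
    [-1,-0.18,-0.07,0,0,0,0.7],
    [-1,-0.2,-0.09,0,0,0,0.8],
    [-1,-0.22,-0.11,0,0,0,0.858],
    [-1,-0.22,-0.11,0,0,0,0.858],
    [-1,-0.22,-0.11,0,0,0,0.858],
  ],
)

```text
time_s: 43.6
ee_pos: [0.5175, 0.3478, 0.1794]
eef_rot: [-3.141, 0.001, 1.35]
force: [-5.7, -3.1, 3.8]
grip_width: 0.0121
grip_force: 19.9
```

Run:
```python
from h import *
p,r,o=pose(); M=R.from_euler('xyz',r); f=np.array([np.cos(np.radians(-12.7)),np.sin(np.radians(-12.7)),0]); plan()
for a in(.14,.28,.42,.542):
    e=.014*np.cos(a)-.049*np.sin(a)-.014; u=.014*np.sin(a)+.049*np.cos(a)-.049
    print(a,(M.inv().apply(e*f+[0,0,u])/.05).round(3))
```

```text
t 43.6 pos [0.5175 0.3478 0.1794] rpy [-180.     0.    77.4] w 0.0121 q6 0.75
0.14 [ 0.    -0.14  -0.029]
0.28 [ 0.    -0.282 -0.039]
0.42 [ 0.001 -0.424 -0.029]
0.542 [ 0.001 -0.546 -0.004]
```

move_arm(
  targets=[
    [-1,0,-0.07,-0.015,-0.07,0,0],
    [-1,0,-0.14,-0.03,-0.14,0,0],
    [-1,0,-0.21,-0.035,-0.21,0,0],
    [-1,0,-0.28,-0.04,-0.28,0,0],
    [-1,0,-0.35,-0.035,-0.35,0,0],
    [-1,0,-0.424,-0.03,-0.42,0,0],
    [-1,0,-0.49,-0.015,-0.49,0,0],
    [-1,0,-0.546,0,-0.542,0,0],
    [-1,0,-0.546,0,-0.542,0,0],
    [-1,0,-0.546,0,-0.542,0,0],
  ],
)

```text
time_s: 44.6
ee_pos: [0.4905, 0.354, 0.1796]
eef_rot: [2.6, 0.001, 1.351]
force: [-12.8, -4.4, 9.2]
grip_width: 0.0122
grip_force: 20.0
```

move_arm(
  targets=[
    [0.2,0,0,0,0,0,0],
    [0.2,0,0,0,0,0,0],
    [0.2,0,0,0,0,0,0],
    [0.2,0,0,0,0,0,0],
    [0.2,0,0,0,0,0,0],
    [0.2,0,0,0,0,0,0],
    [0.2,0,0,-0.6,0,0,0],
    [0.2,0,0,-1.2,0,0,0],
    [0.2,0,0,-1.8,0,0,0],
    [0.2,0,0,-2.2,0,0,0],
  ],
)

```text
time_s: 45.6
ee_pos: [0.4352, 0.3667, 0.2754]
eef_rot: [2.599, -0.002, 1.349]
force: [-0.3, -0.9, -0.1]
grip_width: 0.0566
grip_force: 0.0
```

Run:
```python
from h import *
plan((.38,-.10,.30,77))
```

```text
t 45.6 pos [0.4352 0.3667 0.2754] rpy [ 1.489e+02 -1.000e-01  7.730e+01] w 0.0566 q6 1.25
[0.38, -0.1, 0.3, 77] -> [-9.349, 1.095, 0.069] [0.543, -0.003, 0.005]
```

move_arm(
  targets=[
    [0.2,-0.9,0,-0.5,0.1,0,0],
    [0.2,-1.8,0,-0.5,0.2,0,0],
    [0.2,-2.7,0,-0.5,0.3,0,0],
    [0.2,-3.6,0.2,-0.4,0.4,0,0],
    [0.2,-4.5,0.4,-0.3,0.5,0,0],
    [0.2,-5.4,0.6,-0.2,0.543,0,0],
    [0.2,-6.3,0.8,-0.1,0.543,0,0],
    [0.2,-7.2,1,0,0.543,0,0],
    [0.2,-8.1,1.1,0,0.543,0,0],
    [0.2,-9.3,1.1,0,0.543,0,0],
    [0.2,-10.3,1.1,0,0.543,0,0],
    [0.2,-11.5,1.1,0,0.543,0,0],
  ],
)

```text
time_s: 46.8
ee_pos: [0.3587, -0.1873, 0.3021]
eef_rot: [-3.141, 0.0, 1.349]
force: [1.0, 0.3, 0.5]
grip_width: 0.0564
grip_force: 0.0
```

```bash
python3 tab.py tabB
python3 - <<'E'
from h import *
t=np.load("tabB.npz"); a=cv2.resize(t["im"][130:265,110:360],None,fx=2.6,fy=2.6); b=cv2.resize(t["ims"][130:330,130:450],(a.shape[1],int(a.shape[1]*200/320)))[:240+0]
save(np.vstack([a,cv2.resize(t["ims"][130:310,170:450],(a.shape[1],240))]),"final.png")
plan()
E
```

```text
red 249.9 281
yellow 324.3 455
green 37.8 449
blue 105.4 341
plate [array([504.6, 353.4]), array([131.2, 151.4]), np.float64(77.8)]
top rect z>.15 [496.4 351.6] [190.1  39.1] 77.0
  normal deg -11.8
   z 0.09 67 e med/min/max mm [44.8 41.5 47.2] t [-98.  86.]
   z 0.1 101 e med/min/max mm [39.8 35.2 43.3] t [-97.  86.]
   z 0.11 94 e med/min/max mm [34.4 30.7 37.6] t [-94.  88.]
   z 0.12 112 e med/min/max mm [28.7 25.  32.4] t [-98.  85.]
   z 0.13 116 e med/min/max mm [22.6 17.9 26.4] t [-98.  88.]
   z 0.14 109 e med/min/max mm [16.7 11.9 20.2] t [-95.  85.]
   z 0.15 123 e med/min/max mm [10.7  6.4 15.3] t [-96.  82.]
   z 0.16 110 e med/min/max mm [4.8 0.2 8.6] t [-95.  87.]
   z 0.17 118 e med/min/max mm [-1.1 -5.2  2.7] t [-92.  84.]
   z 0.18 129 e med/min/max mm [ -7.1 -11.   -2.8] t [-95.  85.]
   z 0.19 256 e med/min/max mm [-17.  -24.8 -10.3] t [-93.  86.]
   z 0.2 72 e med/min/max mm [-18.5 -22.8 -15.6] t [-82.  87.]
scene rect z>.15 [502.1 351.4] [190.5  40.7] 79.3
  normal deg -12.5
   z 0.08 27 e med/min/max mm [47.6 43.4 50.1] t [-86.  67.]
   z 0.09 192 e med/min/max mm [46.6 41.9 51.3] t [-96.  87.]
   z 0.1 213 e med/min/max mm [41.4 35.9 46.9] t [-96.  85.]
   z 0.11 214 e med/min/max mm [35.7 29.9 41.6] t [-97.  87.]
   z 0.12 206 e med/min/max mm [30.  23.9 35.3] t [-95.  88.]
   z 0.13 208 e med/min/max mm [23.9 18.2 30. ] t [-96.  87.]
   z 0.14 217 e med/min/max mm [18.6 11.8 23.9] t [-96.  85.]
   z 0.15 221 e med/min/max mm [11.8  6.1 17.5] t [-95.  87.]
   z 0.16 211 e med/min/max mm [ 5.9 -0.1 12.3] t [-94.  86.]
   z 0.17 216 e med/min/max mm [ 0.5 -4.7  5.9] t [-96.  87.]
   z 0.18 226 e med/min/max mm [ -6.1 -12.2  -0.6] t [-96.  88.]
   z 0.19 218 e med/min/max mm [-12.4 -18.2  -6.1] t [-95.  87.]
   z 0.2 11 e med/min/max mm [-11.9 -15.   -9.9] t [-81.  82.]
t 46.9 pos [ 0.358  -0.1898  0.3016] rpy [-179.9    0.    76.9] w 0.0566 q6 -0.35
```

View pics/final.png

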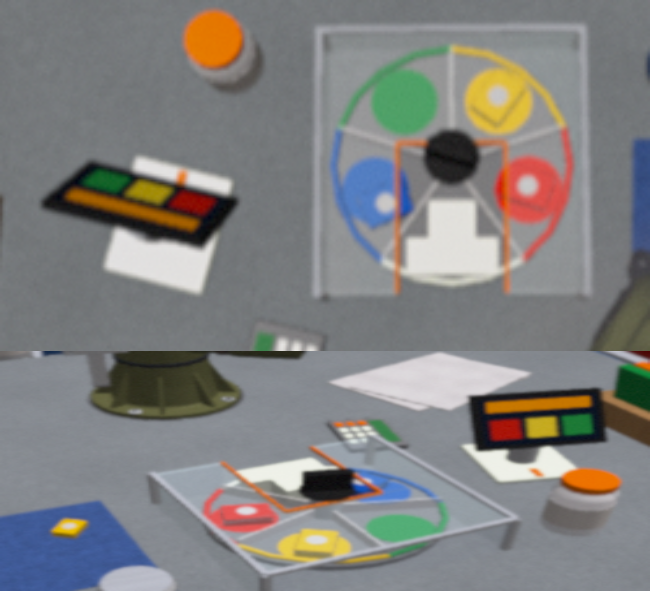

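The tablet is right: lean slope 0.577 is 30°, and the normal at -12° matches the foot front at -12.5°. The stand is shut, but the blue tin at (385,203) looks shifted in its bay, so I'll check that.

Run:
```python
from h import *
t=np.load("tabB.npz"); im=t["im"]
a=cv2.resize(im[180:230,230:275],None,fx=8,fy=8,interpolation=cv2.INTER_CUBIC); b=cv2.resize(t["ims"][200:250,300:370],(int(70*8*50/50),400),interpolation=cv2.INTER_CUBIC)
save(np.hstack([a,b[:, :440]]),"blue.png")
for cam in("top","scene"):
    ctrl.camera(cam)
    for q in ctrl.tip_of(cam,"tin_blue_center")[:3]: print(cam,"tin",q["score"],at_z(cam,q["point"],.046).round(4))
    for q in ctrl.tip_of(cam,"bay_blue")[:3]: print(cam,"bay",q["score"],at_z(cam,q["point"],.035).round(4))
v,u=np.mgrid[196:212,250:268]; X=at_depth("top",np.c_[u.ravel(),v.ravel()],t["d"][v,u].ravel()); print((X[:,2].reshape(u.shape)*1000).round().astype(int)[::2])
```

```text
top bay 0.93 [[0.5528 0.0957 0.035 ]]
scene tin 0.51 [[ 0.5105 -0.0136  0.046 ]]
scene tin 0.47 [[0.5273 0.0827 0.046 ]]
[[83 90 93 85 89 82 85 90 87 85 84 84 83 87 37 33 33 35]
 [85 87 85 84 82 85 89 82 87 85 83 89 86 87 37 35 34 34]
 [84 88 86 80 88 85 84 86 76 84 90 82 84 83 56 33 34 36]
 [90 81 90 83 86 79 85 86 87 86 85 84 85 81 59 58 36 34]
 [84 80 87 81 86 84 89 82 86 83 86 86 91 90 59 57 59 34]
 [84 89 81 86 84 89 84 84 86 84 82 84 84 85 53 61 54 58]
 [88 86 83 83 87 83 86 85 87 77 84 85 86 89 58 55 58 56]
 [86 79 82 80 87 81 81 84 80 87 86 88 87 89 52 57 57 54]]
```

View pics/blue.png

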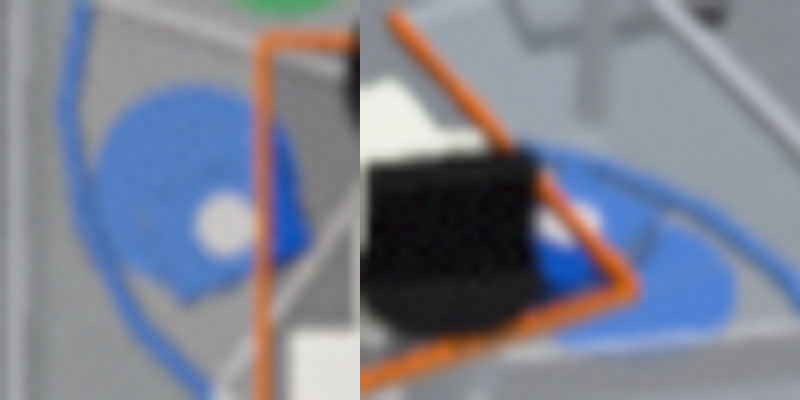

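The blue tin was shifted only about 2 cm. It lies flat, with its top at 57 mm, and is well inside the 55 mm limit. I'm handing in.

Run:
```python
from h import *
a=at_z("top",[[225/8+230,225/8+180]],.057)[0];b=at_z("top",[[198/8+230,190/8+180]],.035)[0];print("blue offset",np.hypot(*(a-b)[:2]).round(4))
if np.hypot(*(a-b)[:2])<.04: print(ctrl.hand_in())
```

```text
blue offset 0.021
the job is handed in; nothing more can be done
None
```

The job is handed in, with no verdict returned: red, large yellow and blue tins flat in their bays (no green tin seen), white sector shut in the opening, and tablet facing front at about 30° lean.

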